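# Stand the tipped paint bottles back in the colour lane

### The arm

A 7-joint arm with a two-finger parallel gripper is mounted at the origin on the work surface. World frame = base frame: x ahead of the robot, y to its left, z up, the work surface at z = 0. Lengths are in mm, angles in rad, forces in N, time in s.
With the tool pointing down it reaches from about 350 to 900 mm from the base axis. Payload 7.2 kg.
Tool frame: the origin (TCP) lies at the very end of the fingers, on their centre line; the grasp point (between the pads) lies 19 mm behind it (ctrl.grip_depth is the distance from the TCP to the grasp point, in mm); z points along the fingers, y is the direction in which the jaws open and shut (so a half turn about z gives the same grasp; the last joint's range is limited). The gripper opens to 88 mm and grips with 3 to 60 N. Pads are 20 mm wide; open, the fingers measure 115 mm over their backs; the gripper's body (75 mm by 178 mm) begins 61 mm behind the grasp point.
Start: joints at [-1.316, 0.411, -0.013, 1.596, 0.006, 1.134, -0.082], TCP at [198.274, 592.72, 222.653] pointing down, gripper open.
Joint ranges: [-2.95, 2.95], [-0.29, 1.99], [-1.47, 1.44], [0.14, 2.54], [-1.03, 4.17], [0.13, 1.85], [-2.86, 2.86]. Speed limits (rad/s): [2.39, 2.39, 3.01, 3.01, 3.14, 3.14, 3.14].

### API

Orientations are given as a 3x3 rotation matrix whose columns are the frame's x, y, z axes.
In Python, from station import ctrl, cams, order gives the robot as it stands.
- The arm moves only by the tool apply_moves, never from a script. Its arguments are lists of equal length, an entry for each row: "travel": the shift along the tool's x, y, z in mm, a list of three; "delta_rot": the turn, a rotation vector about the tool's x, y, z in rad, a list of three; "claw": the opening, from -1 (shut) to 1 (fully open). A call has 1 to 12 rows; each row shifts and turns the commanded pose from where the row before left it, along the tool's axes as they then stand; what a row does not reach is not made up. A row lasts 1/8 s, in which the tool goes at most 62.5 mm and 10.7 degrees, less where a joint would pass 70% of its speed; a pose out of reach is approached as far as the arm can. A call is refused whole if a number of a shift passes 62.5 or a number of a turn 0.188, either way. A call with a gripper value outside its range is refused whole. The fingers move at their own pace and stop on an object; the grip force is fixed at half the most. Time passes only in rows, so rows that do not move let the fingers close. It gives the time, the measured TCP pose, the force and the opening at its end, in the units of the state.
- ctrl.read_state(): the state, without advancing time (a new reading comes with each control period).
- cams.capture(name): name is "scene" or "side" or "wrist"; returns a dict with "image" (420x560x3 uint8, red, green, blue), "intrinsics" (3x3 intrinsics, pixels), "extrinsics" (4x4, takes a point from world to camera coordinates); the wrist camera has in their place "mount" (4x4, takes a point from camera to tool coordinates, whose origin is the TCP and whose axes are the flange's). Camera axes: x right, y down, z forward; pixel columns grow to the right and rows downward; lengths in mm; the calibration is good to about 2 mm. A picture is of the moment at which its call begins: read the wrist's pose just before it. There is no depth.
- order.job_done(): hands the job in, once; it reports no verdict.
The state is a dict: "time_s": time; "joints": joint angles; "joint_velocities": joint speeds; "joint_torque": joint torques, N m; "position": TCP position; "tool_rot": TCP orientation; "force": force on the tool from outside, world axes, zero at the start; "ft_torque": the same for the moment, N m; "width": finger opening in mm.
Only numpy, scipy, OpenCV 4.12 (cv2) and the standard library are available. Lean on these libraries where they do the work, as an engineer would, in place of code of your own. Each camera call takes 0.05 s, during which the arm holds its last target.

### The job

The red and the blue paint bottle have tipped over beside the colour lane. Stand each of them upright, cap up, centred on the lane's round spot of its own colour, setting it down gently. Do not knock or shift the pots standing in the lane or the other things on the table.

Things in the scene. Friction and masses are not known exactly. Their poses are not given: they have to be found in the camera images.
- red_bottle_center (a point): Centre (half-way up, 62 mm above its base) of the red paint bottle. Round rigid bottle 124 mm tall: straight body of 52 mm diameter from the base to 86 mm up, then a shoulder to a white cap (30 mm diameter, from 100 to 124 mm); paper label round the body; 0.17 to 0.34 kg, evenly filled. Its z axis runs from base to cap. At the start it lies on the board, between the robot and the lane, its cap pointing left (along the board's +y), give or take 28 degrees; it can roll.
- blue_bottle_center (a point): Centre (half-way up, 62 mm above its base) of the blue paint bottle. Round rigid bottle 124 mm tall: straight body of 52 mm diameter from the base to 86 mm up, then a shoulder to a white cap (30 mm diameter, from 100 to 124 mm); paper label round the body; 0.17 to 0.34 kg, evenly filled. Its z axis runs from base to cap. At the start it lies on the board, between the robot and the lane, its cap pointing right (along the board's -y), give or take 28 degrees; it can roll.
- red_spot: Flat red round spot with a white rim, 80 mm diameter, painted on the lane between two standing pots: where the red bottle belongs. Origin at its centre, 0.8 mm above the board's upper face. The red and the other spot swap places from one start to the next.
- blue_spot: Flat blue round spot with a white rim, 80 mm diameter, painted on the lane between two standing pots: where the blue bottle belongs. Origin at its centre, 0.8 mm above the board's upper face. The blue and the other spot swap places from one start to the next.
- board: Plywood board fixed to the table, 12 mm thick, 310 by 580 mm. Origin at its underside below the middle of the lane. The lane is a flat cork strip 90 mm wide between two white lines along the board's y axis through the origin, level with the board's upper face (no raised edge); the board reaches 65 mm beyond the lane's middle in its +x and 245 mm in its -x, towards the robot. The two spots lie on the lane 110 mm either side of the origin.
- yellow_pot: Short yellow paint pot with a yellow lid, 54 mm diameter, 64 mm tall, loose, standing in the lane as a neighbour of the spots; it stays where it is. The three pots swap places from one start to the next. Origin at its underside.
- green_pot: Short green paint pot with a green lid, 54 mm diameter, 64 mm tall, loose, standing in the lane as a neighbour of the spots; it stays where it is. The three pots swap places from one start to the next. Origin at its underside.
- orange_pot: Short orange paint pot with a orange lid, 54 mm diameter, 64 mm tall, loose, standing in the lane as a neighbour of the spots; it stays where it is. The three pots swap places from one start to the next. Origin at its underside.
- cup: Loose terracotta cup, 72 mm diameter, 85 mm tall, at the left of the board. Bystander. Origin at its underside.
- tape: Loose roll of yellow masking tape lying flat, 96 mm diameter, 25 mm high, at the right of the board. Bystander. Origin at its underside.
- jar: Loose green paint jar with white cap, 66 mm diameter, 75 mm tall, right of the board. Bystander. Origin at its underside.
- jar2: Loose amber jar with blue cap, 60 mm diameter, 65 mm tall, left of the board. Bystander. Origin at its underside.
Things that resemble listed ones, but are neither listed nor needed, are in the scene too. Leave any purple look-alike of the part that bears red_bottle_center alone.

How it is judged (in metres and radians):
At the end, for the whole second after the job is handed in: Red and blue bottles stand at rest, cap up, within 5 degrees of upright, within 16 mm of the middle of the spot of their own colour; the yellow, green and orange pots are still upright (5 degrees) within 15 mm of where they began (angle between each of red_bottle_center, blue_bottle_center, yellow_pot, green_pot, orange_pot's own z axis and vertical below 0.09 rad and horizontal distance between red_bottle_center and red_spot below 0.016 m and z of red_bottle_center in the frame of red_spot between 0.054 and 0.068 m and linear speed of each of red_bottle, blue_bottle below 0.02 m/s and angular speed of each of red_bottle, blue_bottle below 0.2 rad/s and horizontal distance between blue_bottle_center and blue_spot below 0.016 m and z of blue_bottle_center in the frame of blue_spot between 0.054 and 0.068 m and distance of each of yellow_pot, green_pot, orange_pot from where it was at the start of the episode below 0.015 m); the robot touches nothing.
It fails at once if a paint pot that stands in the lane (yellow, green, orange) is pushed more than 15 mm or tipped more than 15 degrees (distance of any of yellow_pot, green_pot, orange_pot from where it was at the start of the episode above 0.015 m or angle between any of yellow_pot, green_pot, orange_pot's own z axis and vertical above 0.26 rad).
It fails at once if the cup, the tape or a jar is pushed more than 20 mm (distance of any of cup, tape, jar, jar2 from where it was at the start of the episode above 0.02 m).
It fails at once if the red bottle strikes or is pressed on the board with more than 40 N (contact force between red_bottle and board above 40 N).
It fails at once if the blue bottle strikes or is pressed on the board with more than 40 N (contact force between blue_bottle and board above 40 N).
It also fails if it takes over 72 s, if anything falls off the work surface, if the arm or the gripper's body presses on something with over 40 N, if the wrist force passes 120 N, or if a joint passes its speed limit or range.

## Working session

There is one attempt and no reset: what is moved stays moved. The work goes in short steps, Python scripts to look and compute and a tool call to move; the robot and the scene stay as the last step left them, time stands still between calls to the robot, and variables do not carry over. Pictures are saved under pics/ and viewed, and the job is handed in when it is done.

Besides the shell and the picture viewer there is one more tool, called after "Request:" as name(argument=value, ...) on one line, values as JSON. apply_moves: Moves the arm, as the interface text tells. Its arguments: {"type":"object","properties":{"travel":{"type":"array","items":{"type":"array","items":{"type":"number"}}},"delta_rot":{"type":"array","items":{"type":"array","items":{"type":"number"}}},"claw":{"type":"array","items":{"type":"number"}}},"required":["travel","delta_rot","claw"]}

```bash
ls; mkdir -p pics; python3 - <<'E'
from station import ctrl,cams,order
import cv2,numpy as np
s=ctrl.read_state(); print(s['time_s'],s['position'],s['tool_rot'],s['width'],s['force'],ctrl.grip_depth)
for n in ['scene','side','wrist']:
    c=cams.capture(n); cv2.imwrite(f'pics/{n}0.png',c['image'][:,:,::-1])
    print(n,np.round(c['intrinsics'],1).tolist(),np.round(c.get('extrinsics',c.get('mount')),3).tolist())
    np.savez(f'{n}0.npz',**c)
E
```

```text
pics
0.0 [198.14415784 592.21682512 221.80423359] [[-9.48364675e-01  3.17181786e-01 -3.96428806e-04]
 [ 3.17182009e-01  9.48363370e-01 -1.57850991e-03]
 [-1.24716036e-04 -1.62274313e-03 -9.99998676e-01]] 87.42969482998302 [ 0.20020162  0.530258   -0.35956442] 18.700000000000003
scene [[500.4, 0.0, 283.4], [0.0, 500.4, 207.4], [0.0, 0.0, 1.0]] [[-0.357, 0.934, -0.008, 168.763], [0.784, 0.296, -0.545, -347.776], [-0.507, -0.201, -0.838, 1800.408], [0.0, 0.0, 0.0, 1.0]]
side [[463.9, 0.0, 276.2], [0.0, 463.9, 206.7], [0.0, 0.0, 1.0]] [[0.999, -0.034, -0.004, -483.383], [-0.023, -0.592, -0.805, 60.984], [0.026, 0.805, -0.593, 1624.98], [0.0, 0.0, 0.0, 1.0]]
wrist [[374.0, 0.0, 281.5], [0.0, 374.0, 213.7], [0.0, 0.0, 1.0]] [[0.001, -0.968, -0.251, 69.323], [1.0, 0.001, 0.002, -0.931], [-0.001, -0.251, 0.968, -162.285], [0.0, 0.0, 0.0, 1.0]]
```

View pics/scene0.png

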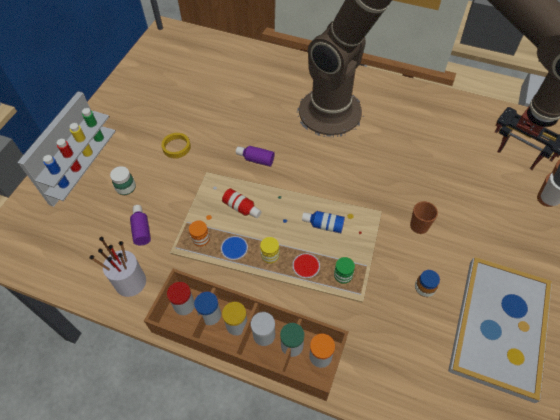

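View pics/side0.png

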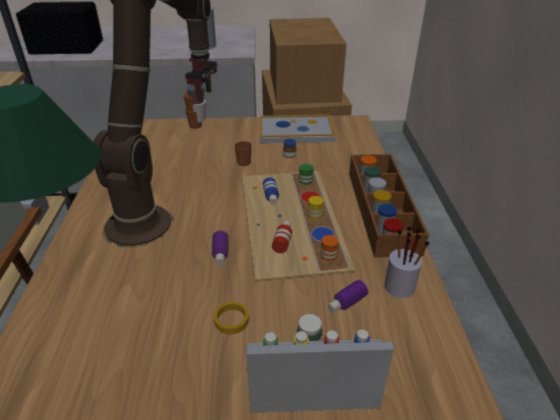

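View pics/wrist0.png

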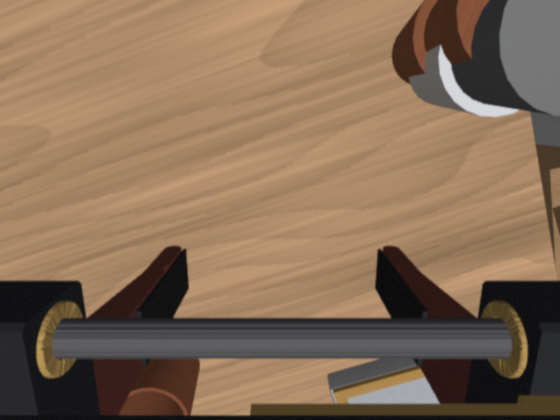

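The scene view shows the red bottle at about (240,202) with its cap to the right (+y), and the blue bottle at (325,221) with its cap to the left (-y). The blue spot is at (234,248) and the red spot at (306,265). Things that could be confused with these:
- Purple look-alike bottles at (257,156) and (140,226).
- Bottles in the rack at (65,148) and (52,165).
- Red and blue pots in the tray at (179,293) and (206,303).
- Blue-capped amber jar at (428,282).
- Blue circles on the pad at (514,306).

I'll check the choice in an enlarged crop.

```bash
python3 - <<'E'
import cv2
a=cv2.imread('pics/scene0.png')[170:300,165:390]; cv2.imwrite('pics/crop_s.png',cv2.resize(a,None,fx=3.5,fy=3.5,interpolation=cv2.INTER_CUBIC))
a=cv2.imread('pics/side0.png')[160:280,230:360]; cv2.imwrite('pics/crop_d.png',cv2.resize(a,None,fx=5,fy=5,interpolation=cv2.INTER_CUBIC))
E
```

```text
(no output)
```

View pics/crop_s.png

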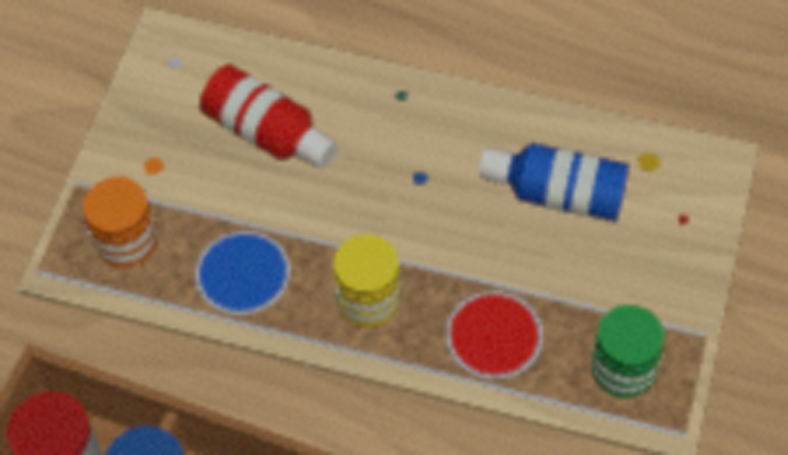

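View pics/crop_d.png

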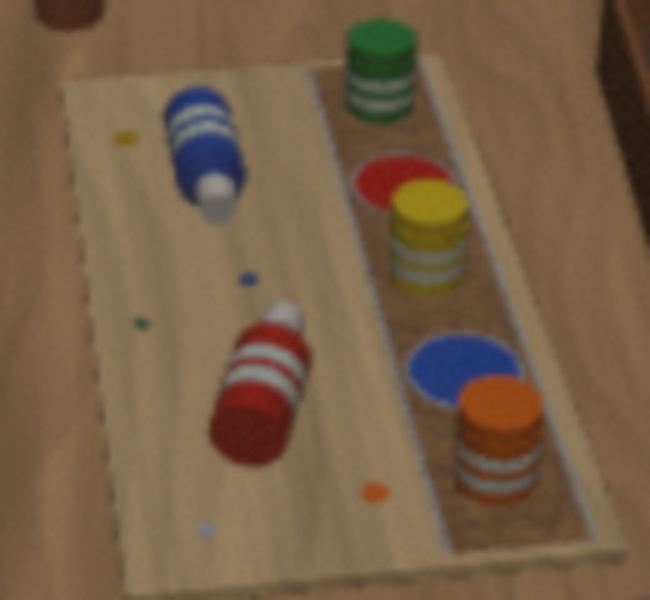

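```bash
cat > h.py <<'E'
import numpy as np,cv2
from scipy.optimize import minimize
def load(n): return dict(np.load(n))
def proj(c,P):
    P=np.atleast_2d(P); E=c['extrinsics']; q=P@E[:3,:3].T+E[:3,3]; q=q@c['intrinsics'].T; return q[:,:2]/q[:,2:]
def back(c,uv,z):
    E=c['extrinsics'];R=E[:3,:3];o=-R.T@E[:3,3]; d=R.T@np.linalg.solve(c['intrinsics'],[uv[0],uv[1],1.]); return o+d*(z-o[2])/d[2]
t=np.linspace(0,2*np.pi,40,endpoint=False)
def bottle(p,a):  # p centre, a axis unit
    a=np.array(a,float); u=np.cross(a,[.3,.2,.9]);u/=np.linalg.norm(u);v=np.cross(a,u)
    P=[]
    for s,r in [(-62,26),(24,26),(38,15),(62,15)]:
        P.append(np.array(p)+a*s+r*(np.cos(t)[:,None]*u+np.sin(t)[:,None]*v))
    return P
S=4
def sil(c,p,a,shape):
    m=np.zeros((shape[0]*S,shape[1]*S),np.uint8)
    P=bottle(p,a)
    for i in range(3):
        q=proj(c,np.vstack(P[i:i+2])); h=cv2.convexHull((((q+.5)*S)*16).astype(np.int32))
        cv2.fillConvexPoly(m,h,255,shift=4)
    return cv2.resize(m,(shape[1],shape[0]),interpolation=cv2.INTER_AREA)/255.
def colmask(img,col):
    h=cv2.cvtColor(img,cv2.COLOR_RGB2HSV).astype(int);H,Sa,V=h[...,0],h[...,1],h[...,2]
    if col=='red': m=((H<6)|(H>172))&(Sa>150)&(V>60)
    else: m=(abs(H-112)<12)&(Sa>130)&(V>50)
    return m,(Sa<60)&(V>110)
E
python3 - <<'E'
from h import *
sc,sd=load('scene0.npz'),load('side0.npz')
def fine(c,col,guess):
    m,w=colmask(c['image'],col); q=proj(c,guess)[0]
    yy,xx=np.mgrid[:420,:560]; near=(np.hypot(xx-q[0],yy-q[1])<32)
    m=((m|w)&near).astype(np.uint8)
    m=cv2.morphologyEx(m,cv2.MORPH_CLOSE,np.ones((3,3)))
    n,l,st,_=cv2.connectedComponentsWithStats(m); k=1+np.argmax(st[1:,4]); return (l==k)
print('spots scene',back(sc,(306.1,265.7),12.8),back(sc,(234.4,248),12.8))
def spot(c,col,px):
    m,_=colmask(c['image'],col); n,l,st,ce=cv2.connectedComponentsWithStats(m.astype(np.uint8)); k=l[px[1],px[0]]; return ce[k],st[k]
for col,px in [('red',(306,265)),('blue',(234,248))]:
    ce,st=spot(sc,col,px); print(col,ce,st,back(sc,ce,12.8))
# board corners (crop px)
for uv in [(147,10),(757,146),(692,453),(22,290)]: print('corner',back(sc,(uv[0]/3.5+165,uv[1]/3.5+170),12).round(1))
for uv in [(65,82),(437,58),(628,548),(128,598)]: print('corner side',back(sd,(uv[0]/5+230,uv[1]/5+160),12).round(1))
for col,px in [('red',(240,202)),('blue',(325,221))]:
    g=back(sc,px,38.); 
    ms=[fine(c,col,g) for c in (sc,sd)]
    print(col,g,[m.sum() for m in ms])
    for sub in ([0],[1],[0,1]):
        def cost(x):
            a=[np.cos(x[2]),np.sin(x[2]),0]; return sum(((sil([sc,sd][i],[x[0]*10,x[1]*10,38],a,(420,560))-ms[i])**2).sum() for i in sub)
        best=None
        for y0 in ([1.2,1.57,2.0] if col=='red' else [-1.2,-1.57,-2.0]):
            r=minimize(cost,[g[0]/10,g[1]/10,y0],method='Nelder-Mead',options=dict(initial_simplex=np.array([[g[0]/10,g[1]/10,y0],[g[0]/10+1.5,g[1]/10,y0],[g[0]/10,g[1]/10+1.5,y0],[g[0]/10,g[1]/10,y0+.3]]),maxiter=150))
            if best is None or r.fun<best.fun: best=r
        print(col,sub,best.x[:2]*10,np.degrees(best.x[2]),best.fun)
E
```

```text
spots scene [619.71736947 127.00145214  12.8       ] [640.06982685 -91.19996     12.8       ]
red [305.65550239 265.15550239] [294 255  24  22 418] [618.5227606  125.21099364  12.8       ]
blue [233.77833753 247.20403023] [222 237  24  21 397] [638.27329376 -94.01788238  12.8       ]
corner [ 416.5 -288.9   12. ]
corner [362.1 282.6  12. ]
corner [661.7 309.   12. ]
corner [ 720.5 -259.3   12. ]
corner side [360.7 276.6  12. ]
corner side [660.7 300.5  12. ]
corner side [ 717.9 -266.9   12. ]
corner side [ 411.7 -297.9   12. ]
red [ 498.59220632 -132.84346374   38.        ] [np.int64(571), np.int64(385)]
red [0] [ 503.43895535 -121.96814432] 75.6190967441228 51.05182622068435
red [1] [ 501.21795049 -118.81633888] 78.31808862961988 80.23787773933103
red [0, 1] [ 502.63832016 -122.21143484] 76.33426105930542 140.40628988850443
blue [471.35503439 133.76417428  38.        ] [np.int64(648), np.int64(194)]
blue [0] [470.6929755  125.88582432] -83.61273271793075 23.646782006920418
blue [1] [468.37721577 150.04050534] -87.95916576212014 126.48779700115341
blue [0, 1] [470.95601429 125.68140721] -83.81655276391125 163.91072664359862
```

```bash
cat > plan.py <<'E'
import numpy as np,sys
from scipy.spatial.transform import Rotation as R
from station import ctrl
def tilt(cap_az, tiltdeg, camside=1):
    """tool x toward camside*cap (horizontal), z down, then turned so z leans toward cap by tiltdeg (deg from down)."""
    c=np.array([np.cos(cap_az),np.sin(cap_az),0]);d=np.array([0,0,-1.])
    x0=camside*c; y0=np.cross(d,x0)
    t=np.radians(tiltdeg)
    z=np.cos(t)*d+np.sin(t)*c; x=np.cross(y0,z); return np.stack([x,y0,z],1)
def go(p,Rt,n,p0=None,R0=None,rnd=True):
    s=ctrl.read_state()
    p0=s['position'] if p0 is None else p0; R0=s['tool_rot'] if R0 is None else R0
    rv=R.from_matrix(R0.T@Rt).as_rotvec()
    step=np.round(rv/n,4); P=np.linspace(p0,p,n+1)
    Rc=R.from_matrix(R0);tr=[];pc=np.array(p0,float)
    for i in range(n):
        # shift along tool axes as at row start
        dlt=Rc.inv().apply(P[i+1]-pc); dlt=np.round(dlt,1); tr.append(dlt.tolist()); pc=pc+Rc.apply(dlt); Rc=Rc*R.from_rotvec(step)
    print('n',n,'travel',tr); print('rot',step.tolist(),'end',pc.round(1), 'err deg',np.degrees((Rc.inv()*R.from_matrix(Rt)).magnitude()).round(2))
    return pc,Rc.as_matrix()
def st():
    s=ctrl.read_state(); print('t',round(s['time_s'],2),'p',s['position'].round(1),'j',np.round(s['joints'],3),'F',np.round(s['force'],1),'w',round(s['width'],1)); print(np.round(s['tool_rot'],3).tolist()); return s
E
python3 - <<'E'
from plan import *
print([a for a in dir(ctrl) if a[0]!='_'])
go(np.array([471,150,260.]),tilt(np.radians(-83.7),0,-1),11)
E
```

```text
['IKError', 'grip_depth', 'read_state']
n 11 travel [[-36.3, -30.3, -3.4], [-39.2, -26.3, -3.4], [-41.7, -22.2, -3.5], [-43.8, -17.8, -3.4], [-45.4, -13.1, -3.4], [-46.5, -8.3, -3.5], [-47.1, -3.6, -3.4], [-47.2, 1.4, -3.5], [-46.9, 6.3, -3.4], [-45.9, 11.0, -3.5], [-44.5, 15.7, -3.5]]
rot [-0.0001, 0.0001, 0.1035] end [471. 150. 260.] err deg 0.03
```

Request:
apply_moves(travel=[[-36.3, -30.3, -3.4], [-39.2, -26.3, -3.4], [-41.7, -22.2, -3.5], [-43.8, -17.8, -3.4], [-45.4, -13.1, -3.4], [-46.5, -8.3, -3.5], [-47.1, -3.6, -3.4], [-47.2, 1.4, -3.5], [-46.9, 6.3, -3.4], [-45.9, 11, -3.5], [-44.5, 15.7, -3.5], [0, 0, 0]], delta_rot=[[0, 0, 0.1035], [0, 0, 0.1035], [0, 0, 0.1035], [0, 0, 0.1035], [0, 0, 0.1035], [0, 0, 0.1035], [0, 0, 0.1035], [0, 0, 0.1035], [0, 0, 0.1035], [0, 0, 0.1035], [0, 0, 0.1035], [0, 0, 0]], claw=[1, 1, 1, 1, 1, 1, 1, 1, 1, 1, 1, 1])

```text
time_s: 1.65
position: [472.5, 146.9, 260.9]
tool_rot: [[-0.102, 0.995, 0.001], [0.995, 0.102, -0.001], [-0.001, 0.001, -1.0]]
force: [-0.2, -0.5, -0.0]
width: 87.5
```

```bash
python3 - <<'E'
from plan import *; from station import cams; import cv2
s=st(); c=cams.capture('wrist'); cv2.imwrite('pics/w1.png',c['image'][:,:,::-1]); np.savez('w1.npz',p=s['position'],R=s['tool_rot'],**c)
c=cams.capture('scene'); cv2.imwrite('pics/sc1.png',c['image'][:,:,::-1]);np.savez('sc1.npz',**c)
E
```

```text
t 1.65 p [472.5 146.9 260.9] j [-0.787  0.15   0.44   1.876 -0.069  1.13  -0.219] F [-0.2 -0.5 -0. ] w 87.5
[[-0.102, 0.995, 0.001], [0.995, 0.102, -0.001], [-0.001, 0.001, -1.0]]
```

View pics/w1.png

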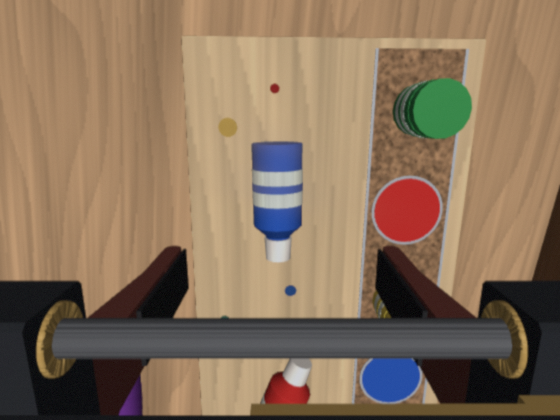

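```bash
cat >> h.py <<'E'
def wristcam(d):
    T=np.eye(4);T[:3,:3]=d['R'];T[:3,3]=d['p']; return dict(image=d['image'],intrinsics=d['intrinsics'],extrinsics=np.linalg.inv(T@d['mount']))
def fitb(c,col,g,y0,z=38.,rad=70,whiteS=60):
    m,w=colmask(c['image'],col); q=proj(c,g)[0]; yy,xx=np.mgrid[:420,:560]
    m=((m|w)&(np.hypot(xx-q[0],yy-q[1])<rad)).astype(np.uint8); m=cv2.morphologyEx(m,cv2.MORPH_CLOSE,np.ones((5,5)))
    n,l,s_,_=cv2.connectedComponentsWithStats(m); m=(l==1+np.argmax(s_[1:,4]))
    f=lambda x:((sil(c,[x[0]*10,x[1]*10,z],[np.cos(x[2]),np.sin(x[2]),0],m.shape)-m)**2).sum()
    x0=[g[0]/10,g[1]/10,y0]; S0=np.array([x0]*4); S0[1,0]+=1.;S0[2,1]+=1.;S0[3,2]+=.15
    r=minimize(f,x0,method='Nelder-Mead',options=dict(initial_simplex=S0,maxiter=200)); return r.x[:2]*10,np.degrees(r.x[2]),r.fun,m.sum(),m
E
python3 - <<'E'
from h import *
w=wristcam(load('w1.npz'))
b=back(w,(277,203),38.); print(b, back(w,(277,145),38.),back(w,(278,261),30.))
r=fitb(w,'blue',[471,126,38.],-1.46); print(r[:4])
m,_=colmask(w['image'],'red'); n,l,s_,ce=cv2.connectedComponentsWithStats(m.astype(np.uint8)); k=l[210,407]; print('redspot',ce[k],back(w,ce[k],12.8))
im=w['image'][:,:,::-1].copy(); P=sil(w,[r[0][0],r[0][1],38],[np.cos(np.radians(r[1])),np.sin(np.radians(r[1])),0],(420,560)); cs,_=cv2.findContours((P>.5).astype(np.uint8),0,1); cv2.drawContours(im,cs,-1,(0,255,0),1); cv2.imwrite('pics/w1o.png',cv2.resize(im[120:280,200:360],None,fx=3.5,fy=3.5))
E
```

```text
[468.96618202 126.30033531  38.        ] [462.92006437 186.38549138  38.        ] [476.86544389  58.14813116  30.        ]
(array([468.74444163, 127.71193053]), np.float64(-84.04911615995972), np.float64(671.4304498269896), np.int64(4722))
redspot [406.71317829 209.87790698] [615.95182866 127.69062189  12.8       ]
```

View pics/w1o.png

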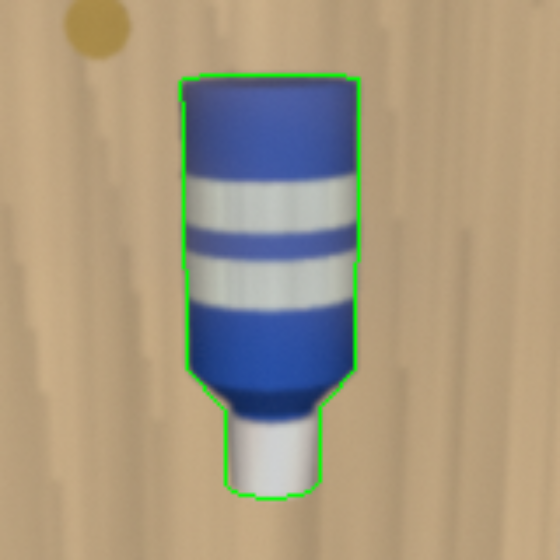

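```bash
python3 - <<'E'
from plan import *
az=np.radians(-84.0);c=np.array([np.cos(az),np.sin(az),0])
Rt=tilt(az,-40,-1); g=np.array([469.5,127.3,40])+4*c; T=g+18.7*Rt[:,2]; print(T,Rt.round(3).tolist())
pc,Rc=go(T-100*Rt[:,2],Rt,6)
E
```

```text
[468.66166831 135.2761932   25.67496891] [[-0.08, 0.995, -0.067], [0.762, 0.105, 0.639], [0.643, 0.0, -0.766]]
n 6 travel [[-13.2, -0.7, 26.3], [-16.2, -0.6, 24.7], [-18.9, -0.7, 22.5], [-21.4, -0.6, 20.3], [-23.6, -0.6, 17.6], [-25.5, -0.7, 14.7]]
rot [-0.0004, 0.1163, 0.0007] end [475.4  71.4 102.3] err deg 0.02
```

Request:
apply_moves(travel=[[-13.2, -0.7, 26.3], [-16.2, -0.6, 24.7], [-18.9, -0.7, 22.5], [-21.4, -0.6, 20.3], [-23.6, -0.6, 17.6], [-25.5, -0.7, 14.7], [0, 0, 0], [0, 0, 0]], delta_rot=[[0, 0.1163, 0.0007], [0, 0.1163, 0.0007], [0, 0.1163, 0.0007], [0, 0.1163, 0.0007], [0, 0.1163, 0.0007], [0, 0.1163, 0.0007], [0, 0, 0], [0, 0, 0]], claw=[1, 1, 1, 1, 1, 1, 1, 1])

```text
time_s: 2.75
position: [475.5, 72.7, 102.9]
tool_rot: [[-0.081, 0.994, -0.071], [0.762, 0.108, 0.639], [0.642, -0.002, -0.766]]
force: [0.3, -0.2, -0.4]
width: 88.0
```

```bash
python3 - <<'E'
from plan import *; from station import cams; import cv2
s=st(); c=cams.capture('wrist'); d=cams.capture('side');cv2.imwrite('pics/w2.png',np.hstack([c['image'],d['image'][100:,160:400]] if 0 else [c['image']])[:,:,::-1]); cv2.imwrite('pics/s2.png',cv2.resize(d['image'][120:280,180:380,::-1],None,fx=3.5,fy=3.5))
az=np.radians(-84.0);c=np.array([np.cos(az),np.sin(az),0])
Rt=tilt(az,-40,-1); g=np.array([469.5,127.3,40])+4*c; T=g+18.7*Rt[:,2]
go(T,Rt,6)
E
```

```text
t 2.75 p [475.5  72.7 102.9] j [-0.083  0.541  0.382  2.035 -0.934  1.16   1.027] F [ 0.3 -0.2 -0.4] w 88.0
[[-0.081, 0.994, -0.071], [0.762, 0.108, 0.639], [0.642, -0.002, -0.766]]
n 6 travel [[-0.4, -0.1, 16.7], [-0.4, -0.1, 16.7], [-0.5, -0.1, 16.7], [-0.4, -0.1, 16.8], [-0.4, -0.1, 16.7], [-0.4, -0.2, 16.7]]
rot [-0.0003, 0.0001, 0.0007] end [468.6 135.3  25.7] err deg 0.01
```

View pics/w2.png

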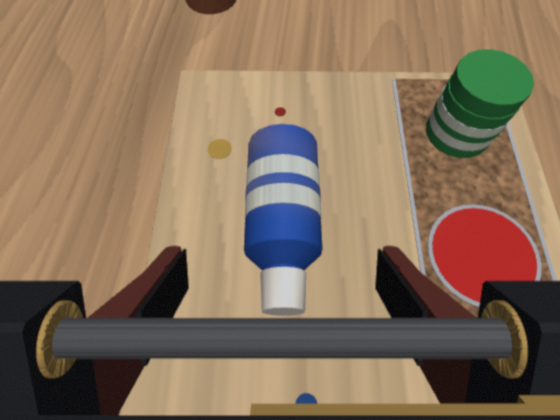

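View pics/s2.png

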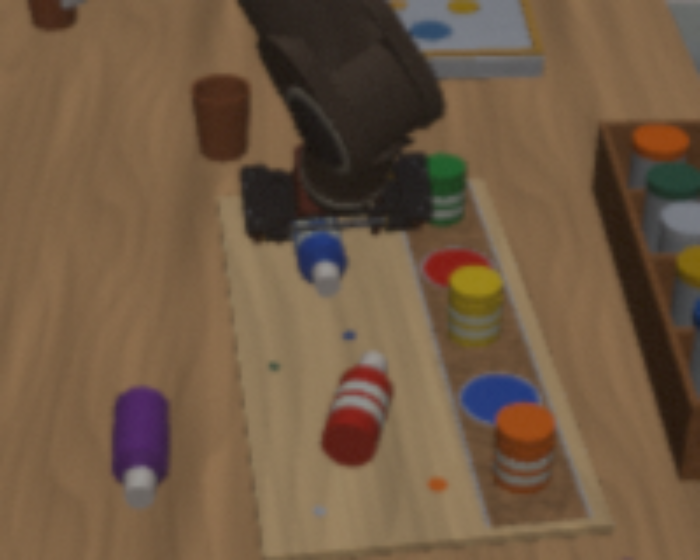

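Request:
apply_moves(travel=[[-0.4, -0.1, 16.7], [-0.4, -0.1, 16.7], [-0.5, -0.1, 16.7], [-0.4, -0.1, 16.8], [-0.4, -0.1, 16.7], [-0.4, -0.2, 16.7], [0, 0, 0], [0, 0, 0]], delta_rot=[[0, 0, 0.0007], [0, 0, 0.0007], [0, 0, 0.0007], [0, 0, 0.0007], [0, 0, 0.0007], [0, 0, 0.0007], [0, 0, 0], [0, 0, 0]], claw=[1, 1, 1, 1, 1, 1, 1, 1])

```text
time_s: 3.85
position: [468.2, 133.3, 24.3]
tool_rot: [[-0.076, 0.995, -0.069], [0.763, 0.102, 0.639], [0.642, -0.004, -0.766]]
force: [0.6, 0.5, 0.9]
width: 87.5
```

```bash
python3 - <<'E'
from plan import *; from station import cams; import cv2
s=st(); c=cams.capture('wrist'); cv2.imwrite('pics/w3.png',c['image'][:,:,::-1])
E
```

```text
t 3.85 p [468.2 133.3  24.3] j [ 0.022  0.638  0.095  2.094 -1.02   0.907  1.06 ] F [0.6 0.5 0.9] w 87.5
[[-0.076, 0.995, -0.069], [0.763, 0.102, 0.639], [0.642, -0.004, -0.766]]
```

View pics/w3.png

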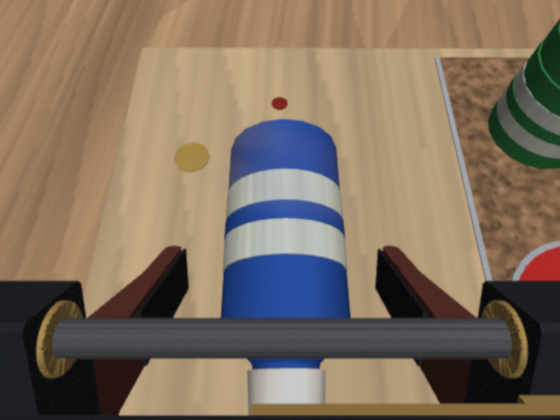

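The bottle sits centred between the jaws, at column 285 against 281. I'll close on it.

Request:
apply_moves(travel=[[0, 0, 0], [0, 0, 0], [0, 0, 0], [0, 0, 0], [0, 0, 0], [0, 0, 0]], delta_rot=[[0, 0, 0], [0, 0, 0], [0, 0, 0], [0, 0, 0], [0, 0, 0], [0, 0, 0]], claw=[-1, -1, -1, -1, -1, -1])

```text
time_s: 4.65
position: [468.5, 133.2, 24.2]
tool_rot: [[-0.076, 0.995, -0.068], [0.763, 0.102, 0.639], [0.643, -0.004, -0.766]]
force: [0.9, -0.0, 1.0]
width: 51.3
```

```bash
python3 - <<'E'
from plan import *
s=st()
az=np.radians(-84.0)
pc,Rc=go(s['position']+np.array([0,0,150.]),s['tool_rot'],6)
E
```

```text
t 4.65 p [468.5 133.2  24.2] j [ 0.023  0.638  0.094  2.094 -1.02   0.906  1.059] F [ 0.9 -0.   1. ] w 51.3
[[-0.076, 0.995, -0.068], [0.763, 0.102, 0.639], [0.643, -0.004, -0.766]]
n 6 travel [[16.1, -0.1, -19.2], [16.0, -0.1, -19.1], [16.1, -0.1, -19.2], [16.1, -0.1, -19.1], [16.0, -0.1, -19.2], [16.1, -0.1, -19.1]]
rot [0.0, 0.0, 0.0] end [468.4 133.2 174.2] err deg 0.0
```

Request:
apply_moves(travel=[[8, 0, -9.5], [16, 0, -19.1], [16, 0, -19.1], [16, 0, -19.1], [16, 0, -19.1], [16, 0, -19.1], [16, 0, -19.1], [0, 0, 0]], delta_rot=[[0, 0, 0], [0, 0, 0], [0, 0, 0], [0, 0, 0], [0, 0, 0], [0, 0, 0], [0, 0, 0], [0, 0, 0]], claw=[-1, -1, -1, -1, -1, -1, -1, -1])

```text
time_s: 5.65
position: [469.3, 133.1, 187.5]
tool_rot: [[-0.078, 0.995, -0.067], [0.763, 0.103, 0.638], [0.642, -0.001, -0.767]]
force: [0.2, -0.4, -4.4]
width: 50.8
```

```bash
python3 - <<'E'
from plan import *
s=st()
az=np.radians(-84.0)
# flip: about tool y by -90deg, keep grasp point fixed
R1=s['tool_rot']; Rt=R1@R.from_rotvec([0,-np.pi/2,0]).as_matrix()
g=s['position']-18.7*R1[:,2]; print('tool z end',Rt[:,2])
pc,Rc=go(g+18.7*Rt[:,2]+[0,0,20],Rt,12)
E
```

```text
t 5.65 p [469.3 133.1 187.5] j [-0.044  0.35   0.173  2.023 -0.832  1.134  0.734] F [ 0.2 -0.4 -4.4] w 50.8
[[-0.078, 0.995, -0.067], [0.763, 0.103, 0.638], [0.642, -0.001, -0.767]]
tool z end [ 0.07795109 -0.76283046 -0.64188263]
n 12 travel [[-0.5, -0.0, -2.8], [-0.8, -0.0, -2.8], [-1.3, -0.0, -2.6], [-1.5, -0.0, -2.4], [-1.8, -0.0, -2.2], [-2.2, -0.0, -2.0], [-2.3, -0.0, -1.7], [-2.5, -0.0, -1.3], [-2.7, -0.0, -1.0], [-2.9, -0.0, -0.6], [-2.8, -0.0, -0.3], [-2.9, -0.0, 0.1]]
rot [-0.0, -0.1309, 0.0] end [472.  106.9 209.9] err deg 0.0
```

Request:
apply_moves(travel=[[-0.5, 0, -2.8], [-0.8, 0, -2.8], [-1.3, 0, -2.6], [-1.5, 0, -2.4], [-1.8, 0, -2.2], [-2.2, 0, -2], [-2.3, 0, -1.7], [-2.5, 0, -1.3], [-2.7, 0, -1], [-2.9, 0, -0.6], [-2.8, 0, -0.3], [-2.9, 0, 0.1]], delta_rot=[[0, -0.131, 0], [0, -0.131, 0], [0, -0.131, 0], [0, -0.131, 0], [0, -0.131, 0], [0, -0.131, 0], [0, -0.131, 0], [0, -0.131, 0], [0, -0.131, 0], [0, -0.131, 0], [0, -0.131, 0], [0, -0.131, 0]], claw=[-1, -1, -1, -1, -1, -1, -1, -1, -1, -1, -1, -1])

```text
time_s: 7.15
position: [471.0, 107.5, 207.5]
tool_rot: [[-0.071, 0.995, 0.076], [0.635, 0.103, -0.766], [-0.77, -0.006, -0.639]]
force: [-0.4, 0.2, -3.5]
width: 51.0
```

```bash
python3 - <<'E'
from plan import *; from station import cams; import cv2
s=st(); 
o=[]
for n in ['scene','side','wrist']:
    c=cams.capture(n); np.savez(f'{n}3.npz',p=s['position'],R=s['tool_rot'],**c); o.append(c['image'])
cv2.imwrite('pics/f3.png',np.hstack([cv2.resize(o[0][90:300,200:420],(420,400)),cv2.resize(o[1][60:270,190:390],(380,400))])[:,:,::-1]); cv2.imwrite('pics/w4.png',o[2][:,:,::-1])
E
```

```text
t 7.15 p [471.  107.5 207.5] j [-0.989  0.514  0.262  1.848  0.556  1.409 -0.886] F [-0.4  0.2 -3.5] w 51.0
[[-0.071, 0.995, 0.076], [0.635, 0.103, -0.766], [-0.77, -0.006, -0.639]]
```

View pics/f3.png

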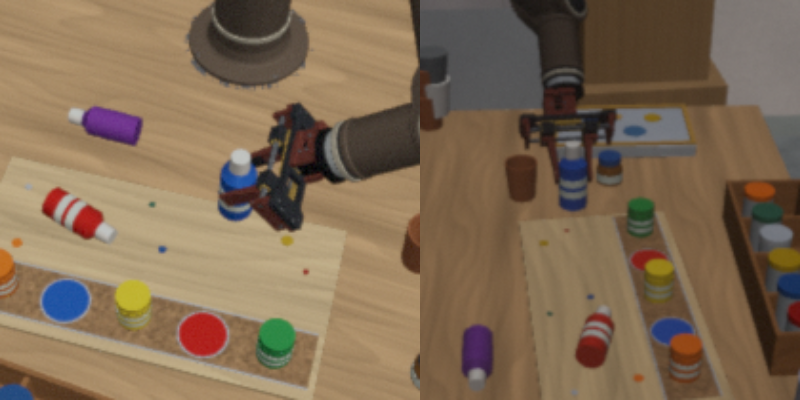

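View pics/w4.png

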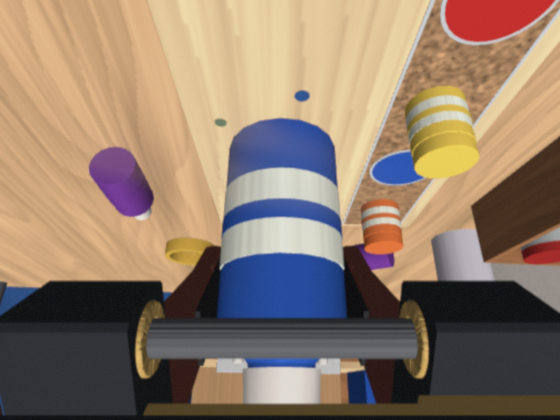

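```bash
cat >> plan.py <<'E'
DC=np.array([4.3,0,-14.4]); AX=np.array([-.767,0,-.642])
def center(s): return s['position']+s['tool_rot']@DC, s['tool_rot']@AX
E
python3 - <<'E'
from plan import *
s=ctrl.read_state(); c,a=center(s); print(c,a)
tgt=np.array([637,-92.8,180.]); Rt=s['tool_rot']
# align axis exactly vertical
rot=R.align_vectors([[0,0,1.]],[a])[0].as_matrix(); Rt=rot@Rt
go(tgt-Rt@DC,Rt,11)
E
```

```text
[469.20288887 121.81287503 212.11822308] [0.00842798 0.00169069 1.00018954]
n 11 travel [[-11.3, 13.2, 17.9], [-11.3, 13.1, 17.9], [-11.3, 13.1, 18.0], [-11.3, 13.2, 17.9], [-11.3, 13.1, 17.9], [-11.3, 13.2, 18.0], [-11.3, 13.1, 17.9], [-11.2, 13.1, 18.0], [-11.3, 13.2, 18.0], [-11.3, 13.1, 17.9], [-11.2, 13.1, 18.0]]
rot [-0.0005, 0.0001, 0.0006] end [ 638.4 -106.5  174. ] err deg 0.02
```

Request:
apply_moves(travel=[[-11.3, 13.2, 17.9], [-11.3, 13.1, 17.9], [-11.3, 13.1, 18], [-11.3, 13.2, 17.9], [-11.3, 13.1, 17.9], [-11.3, 13.2, 18], [-11.3, 13.1, 17.9], [-11.2, 13.1, 18], [-11.3, 13.2, 18], [-11.3, 13.1, 17.9], [-11.2, 13.1, 18], [0, 0, 0]], delta_rot=[[-0.0005, 0, 0.0006], [-0.0005, 0, 0.0006], [-0.0005, 0, 0.0006], [-0.0005, 0, 0.0006], [-0.0005, 0, 0.0006], [-0.0005, 0, 0.0006], [-0.0005, 0, 0.0006], [-0.0005, 0, 0.0006], [-0.0005, 0, 0.0006], [-0.0005, 0, 0.0006], [-0.0005, 0, 0.0006], [0, 0, 0]], claw=[-1, -1, -1, -1, -1, -1, -1, -1, -1, -1, -1, -1])

```text
time_s: 8.8
position: [639.4, -110.9, 177.0]
tool_rot: [[-0.06, 0.995, 0.079], [0.638, 0.099, -0.764], [-0.768, 0.005, -0.64]]
force: [-0.6, -0.5, -3.4]
width: 51.4
```

```bash
python3 - <<'E'
from plan import *; from station import cams; import cv2
s=st(); c,a=center(s); print(c,a)
o=[]
for n in ['scene','side','wrist']:
    d=cams.capture(n); np.savez(f'{n}4.npz',p=s['position'],R=s['tool_rot'],**d); o.append(d['image'])
cv2.imwrite('pics/f4.png',np.hstack([cv2.resize(o[0][130:300,170:350],(420,400)),cv2.resize(o[1][140:290,220:370],(380,400))])[:,:,::-1]); cv2.imwrite('pics/w5.png',o[2][:,:,::-1])
E
```

```text
t 8.8 p [ 639.4 -110.9  177. ] j [-0.609  0.637  0.388  1.751  0.727  1.096 -0.62 ] F [-0.6 -0.5 -3.4] w 51.4
[[-0.06, 0.995, 0.079], [0.638, 0.099, -0.764], [-0.768, 0.005, -0.64]]
[637.99461092 -97.19287228 182.93627105] [-0.00477776  0.00134169  1.00021416]
```

View pics/f4.png

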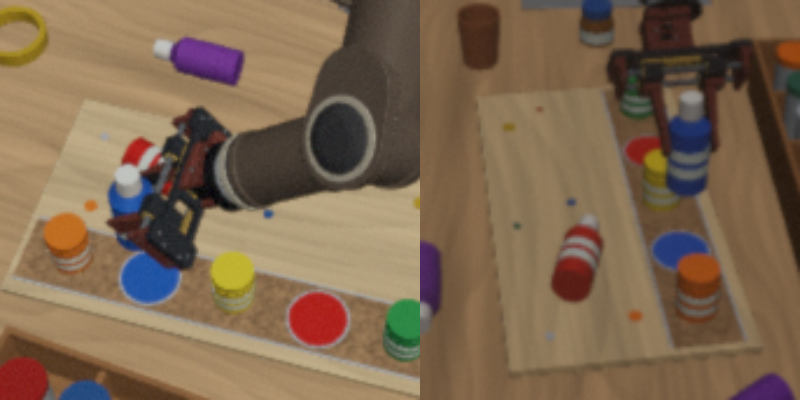

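View pics/w5.png

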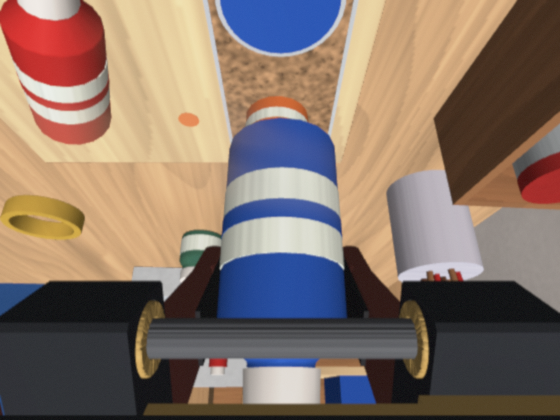

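```bash
python3 - <<'E'
from h import *
w=wristcam(load('wrist4.npz'))
im=w['image'];m=((im[...,2]>150)&(im[...,0]<90)).astype(np.uint8); m2,_=colmask(im,'blue'); m2=m2.astype(np.uint8); m2[70:]=0; m2[:,:200]=0;m2[:,360:]=0
ys,xs=np.nonzero(m2); 
# boundary points of blue region
B=[]
for r in range(1,56):
    x=xs[ys==r]
    if len(x)>6: B+= [(x.min()-.5,r),(x.max()+.5,r)]
for cx in range(235,330,3):
    y=ys[xs==cx]; B.append((cx,y.max()+.5))
P=np.array([back(w,b,12.8)[:2] for b in B])
from scipy.optimize import least_squares
for rr in (None,38,40):
    f=lambda q:np.hypot(P[:,0]-q[0],P[:,1]-q[1])-(q[2] if rr is None else rr)
    r=least_squares(f,[637,-93,38],loss='soft_l1'); print(rr,r.x,np.abs(r.fun).mean())
# side-view spots
sd=load('side0.npz'); 
for col,px in [('red',(310,197)),('blue',(322,234))]:
    m,_=colmask(sd['image'],col); n,l,st,ce=cv2.connectedComponentsWithStats(m.astype(np.uint8)); k=l[px[1],px[0]]; print(col,st[k],ce[k])
    ys,xs=np.nonzero(l==k); hull=cv2.convexHull(np.stack([xs,ys],1)); Q=np.array([back(sd,h[0],12.8)[:2] for h in hull]); print(Q.min(0),Q.max(0))
E
```

```text
None [636.88749238 -96.21655496  36.66183286] 0.1571698142721655
38 [636.72427793 -94.41504499  38.        ] 0.5345820573819153
40 [636.48842962 -91.80827817  38.        ] 1.2402595650410277
red [     0      0    560    420 234623] [279.36837821 209.44684025]
[-1964.82172379  -757.39759279] [3169.23079647 3403.57017263]
blue [312 228  21  12 155] [320.80645161 232.52903226]
[ 600.75178396 -119.61863915] [669.20443587 -61.5461016 ]
```

```bash
python3 - <<'E'
from plan import *
s=st(); c,a=center(s); print(c,a)
rot=R.align_vectors([[0,0,1.]],[a])[0].as_matrix(); Rt=rot@s['tool_rot']
go(np.array([637.5,-95,88.])-Rt@DC,Rt,7)
E
```

```text
t 8.95 p [ 639.  -107.4  176.6] j [-0.612  0.636  0.385  1.752  0.726  1.097 -0.62 ] F [-0.4  0.1 -2.8] w 50.9
[[-0.063, 0.995, 0.081], [0.639, 0.103, -0.762], [-0.767, 0.004, -0.642]]
[637.54961253 -93.68709013 182.51750999] [-4.12198987e-03 -7.14496628e-04  1.00021773e+00]
n 7 travel [[10.2, -0.1, 8.8], [10.3, -0.1, 8.8], [10.2, -0.0, 8.8], [10.2, -0.1, 8.8], [10.3, -0.0, 8.9], [10.2, -0.1, 8.8], [10.2, -0.0, 8.8]]
rot [0.0004, -0.0, -0.0005] end [ 638.9 -108.8   82.1] err deg 0.02
```

Request:
apply_moves(travel=[[10.2, 0, 8.8], [10.2, 0, 8.8], [10.2, 0, 8.8], [10.2, 0, 8.8], [10.2, 0, 8.8], [10.2, 0, 8.8], [10.2, 0, 8.8], [0, 0, 0], [0, 0, 0]], delta_rot=[[0, 0, 0], [0, 0, 0], [0, 0, 0], [0, 0, 0], [0, 0, 0], [0, 0, 0], [0, 0, 0], [0, 0, 0], [0, 0, 0]], claw=[-1, -1, -1, -1, -1, -1, -1, -1, -1])

```text
time_s: 10.07
position: [639.8, -109.5, 82.9]
tool_rot: [[-0.062, 0.995, 0.081], [0.638, 0.102, -0.763], [-0.767, 0.005, -0.641]]
force: [0.5, -0.7, -2.8]
width: 51.2
```

```bash
python3 - <<'E'
from plan import *; from station import cams; import cv2
s=st(); c,a=center(s); print(c,a)
o=[]
for n in ['scene','side','wrist']:
    d=cams.capture(n); o.append(d['image'])
s=st(); c,a=center(s); print(c,a)
cv2.imwrite('pics/f5.png',np.hstack([cv2.resize(o[0][170:300,170:310],(420,400),interpolation=2),cv2.resize(o[1][160:290,240:370],(380,400),interpolation=2)])[:,:,::-1]); cv2.imwrite('pics/w6.png',o[2][:,:,::-1])
E
```

```text
t 10.07 p [ 639.8 -109.5   82.9] j [-0.602  0.778  0.378  1.781  0.742  0.97  -0.741] F [ 0.5 -0.7 -2.8] w 51.2
[[-0.062, 0.995, 0.081], [0.638, 0.102, -0.763], [-0.767, 0.005, -0.641]]
[638.32947587 -95.73932625  88.87597087] [-4.83828600e-03  1.50268219e-04  1.00021476e+00]
t 10.22 p [ 639.9 -109.3   83.2] j [-0.602  0.777  0.378  1.781  0.741  0.97  -0.741] F [-0.2 -0.  -2.8] w 51.5
[[-0.061, 0.995, 0.082], [0.639, 0.102, -0.763], [-0.767, 0.005, -0.642]]
[638.44004204 -95.57770563  89.12508197] [-5.47744623e-03 -4.64562127e-04  1.00021137e+00]
```

View pics/f5.png

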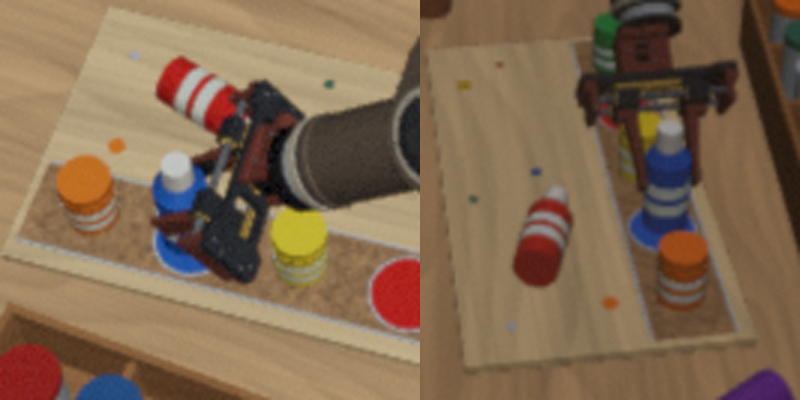

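View pics/w6.png

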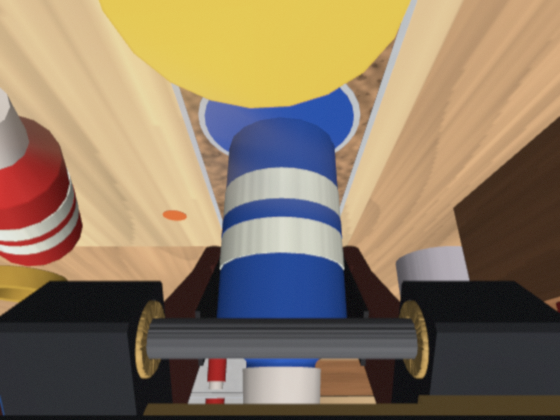

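Request:
apply_moves(travel=[[3, -0.9, 1.1], [2.3, 0, 1.9], [2.3, 0, 1.9], [1.5, 0, 1.3], [0, 0, 0], [0, 0, 0]], delta_rot=[[0, 0, 0], [0, 0, 0], [0, 0, 0], [0, 0, 0], [0, 0, 0], [0, 0, 0]], claw=[-1, -1, -1, -1, -1, -1])

```text
time_s: 10.98
position: [638.7, -108.4, 71.7]
tool_rot: [[-0.062, 0.995, 0.081], [0.639, 0.102, -0.763], [-0.767, 0.005, -0.642]]
force: [-0.5, 0.2, -3.5]
width: 51.0
```

```bash
python3 - <<'E'
from plan import *
s=st(); c,a=center(s); print(c,a)
E
```

```text
t 10.97 p [ 638.7 -108.4   71.7] j [-0.603  0.795  0.376  1.784  0.743  0.957 -0.756] F [-0.5  0.2 -3.5] w 51.0
[[-0.062, 0.995, 0.081], [0.639, 0.102, -0.763], [-0.767, 0.005, -0.642]]
[637.21740846 -94.62249767  77.63829691] [-4.56867620e-03 -1.20150711e-04  1.00021603e+00]
```

Request:
apply_moves(travel=[[0.8, 0, 0.6], [0.8, 0, 0.6], [0, 0, 0]], delta_rot=[[0, 0, 0], [0, 0, 0], [0, 0, 0]], claw=[-1, -1, -1])

```text
time_s: 11.35
position: [638.6, -108.2, 69.6]
tool_rot: [[-0.062, 0.995, 0.081], [0.639, 0.102, -0.763], [-0.767, 0.004, -0.642]]
force: [-0.5, -0.9, -3.0]
width: 51.1
```

Request:
apply_moves(travel=[[0.6, 0, 0.5], [0, 0, 0]], delta_rot=[[0, 0, 0], [0, 0, 0]], claw=[-1, -1])

```text
time_s: 11.6
position: [638.6, -108.2, 68.8]
tool_rot: [[-0.062, 0.995, 0.081], [0.639, 0.102, -0.763], [-0.767, 0.004, -0.642]]
force: [0.0, -0.3, -3.1]
width: 50.9
```

Request:
apply_moves(travel=[[0.6, 0, 0.5], [0, 0, 0]], delta_rot=[[0, 0, 0], [0, 0, 0]], claw=[-1, -1])

```text
time_s: 11.85
position: [638.7, -108.3, 68.3]
tool_rot: [[-0.062, 0.995, 0.081], [0.638, 0.102, -0.763], [-0.767, 0.005, -0.641]]
force: [-0.0, -0.4, -1.8]
width: 51.0
```

Request:
apply_moves(travel=[[0.4, 0, 0.3], [0, 0, 0]], delta_rot=[[0, 0, 0], [0, 0, 0]], claw=[-1, -1])

```text
time_s: 12.1
position: [638.7, -108.4, 68.2]
tool_rot: [[-0.062, 0.995, 0.081], [0.638, 0.102, -0.763], [-0.768, 0.005, -0.641]]
force: [-1.1, 2.1, 4.6]
width: 51.1
```

The force shows the base has touched down, so I'll release and back off along the tool axis.

Request:
apply_moves(travel=[[0, 0, 0], [0, 0, 0], [0, 0, 0], [0, 0, 0], [0, 0, -5], [0, 0, -15], [0, 0, -25], [0, 0, -30], [0, 0, -30], [0, 0, -30], [0, 0, 0]], delta_rot=[[0, 0, 0], [0, 0, 0], [0, 0, 0], [0, 0, 0], [0, 0, 0], [0, 0, 0], [0, 0, 0], [0, 0, 0], [0, 0, 0], [0, 0, 0], [0, 0, 0]], claw=[0.7, 1, 1, 1, 1, 1, 1, 1, 1, 1, 1])

```text
time_s: 13.48
position: [628.6, -1.9, 155.4]
tool_rot: [[-0.063, 0.994, 0.086], [0.641, 0.106, -0.76], [-0.765, 0.007, -0.644]]
force: [0.4, -0.5, 0.3]
width: 87.7
```

```bash
python3 - <<'E'
from plan import *; from station import cams; import cv2
s=st(); 
o=[]
for n in ['scene','side','wrist']:
    d=cams.capture(n); o.append(d['image']); np.savez(f'{n}5.npz',p=s['position'],R=s['tool_rot'],**d)
cv2.imwrite('pics/f6.png',np.hstack([cv2.resize(o[0][170:300,170:310],(420,400),interpolation=2),cv2.resize(o[1][160:290,240:370],(380,400),interpolation=2)])[:,:,::-1]); cv2.imwrite('pics/w7.png',o[2][:,:,::-1])
E
```

```text
t 13.47 p [628.6  -1.9 155.4] j [-0.728  0.691  0.336  1.694  0.655  1.197 -0.705] F [ 0.4 -0.5  0.3] w 87.7
[[-0.063, 0.994, 0.086], [0.641, 0.106, -0.76], [-0.765, 0.007, -0.644]]
```

View pics/f6.png

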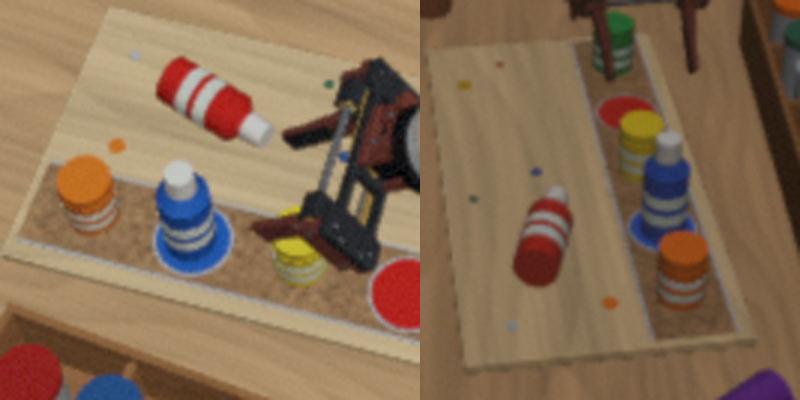

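View pics/w7.png

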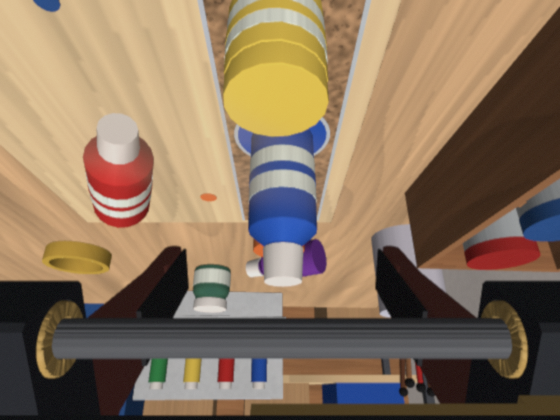

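```bash
cat >> h.py <<'E'
def fitup(c,col,g,rad=30,zc=74.5,skip=None):
    """upright bottle fit: x,y,tilt x,tilt y"""
    m,w=colmask(c['image'],col); q=proj(c,[g[0],g[1],zc])[0]; base=sil(c,[g[0],g[1],zc],[0,0,1],m.shape)
    near=cv2.dilate((base>0).astype(np.uint8),np.ones((9,9)))>0
    m=((m|w)&near)
    def f(x):
        a=np.array([x[2]/20,x[3]/20,1]);a/=np.linalg.norm(a)
        d=(sil(c,[x[0]*10,x[1]*10,zc],a,m.shape)-m); 
        # ignore spot pixels below: coloured spot shows outside bottle
        W=np.ones(m.shape); P=spotmask; W[P]=0
        return (d*d*W).sum()
    cv=proj(c,np.c_[g[2]+41*np.cos(t),g[3]+41*np.sin(t),0*t+12.8]); sm=np.zeros(m.shape,np.uint8); cv2.fillConvexPoly(sm,cv2.convexHull(cv.astype(np.int32)),1); spotmask=sm>0
    x0=np.array([g[0]/10,g[1]/10,0,0]);S0=np.array([x0]*5)
    for i,dx in enumerate([.6,.6,.6,.6]): S0[i+1,i]+=dx
    r=minimize(f,x0,method='Nelder-Mead',options=dict(initial_simplex=S0,maxiter=300)); return r.x[:2]*10,r.x[2:]/20*57.3,r.fun
E
python3 - <<'E'
from h import *
c=load('scene5.npz'); print('scene',fitup(c,'blue',[638,-94.5,638.3,-94]))
c=load('side5.npz'); print('side',fitup(c,'blue',[638,-94.5,638.3,-94]))
for n,uv in (('scene',(238.7+0,0)),):pass
E
```

```text
scene (array([637.20194354, -95.16714528]), array([ 2.09107941, -0.63366148]), np.float64(42.91883121876201))
side (array([637.29571086, -99.61129584]), array([-0.41340844,  1.81755142]), np.float64(152.83072664359864))
```

```bash
python3 - <<'E'
from h import *
for n in ('wrist5',):
    w=wristcam(load(n+'.npz')); r=fitb(w,'red',[502,-121,38.],1.33,rad=75); print(r[:4])
c=load('scene5.npz'); r=fitb(c,'red',[502,-121,38.],1.33,rad=32); print(r[:4])
from plan import *
s=st()
az=np.radians(76.5);c=np.array([np.cos(az),np.sin(az),0]); C=np.array([502.,-121,40])
Rt=tilt(az,-40,1); g=C+5*c; T=g+18.7*Rt[:,2]; print(T,Rt.round(3).tolist())
P=T-100*Rt[:,2]; print(P)
p1=np.array([560,-20,260.]); R1=tilt(az,0,1)
pc,Rc=go(p1,R1,6)
pc,Rc=go(P+[0,0,40],Rt,7,pc,Rc)
E
```

```text
(array([ 502.73364357, -121.21513828]), np.float64(75.87538661957865), np.float64(845.7495117262592), np.int64(5500))
(array([ 503.69655764, -122.36082385]), np.float64(76.00922944506873), np.float64(51.54046905036524), np.int64(572))
t 13.62 p [627.3  -6.2 153.9] j [-0.725  0.693  0.338  1.697  0.655  1.196 -0.705] F [ 0.3 -0.3  0.6] w 87.9
[[-0.062, 0.995, 0.08], [0.638, 0.101, -0.763], [-0.767, 0.004, -0.641]]
[ 500.36118359 -127.8261616    25.67496891] [[0.179, 0.972, -0.15], [0.745, -0.233, -0.625], [-0.643, 0.0, -0.766]]
[515.36676234 -65.32342791 102.27941323]
n 6 travel [[-14.3, -11.3, -10.5], [-13.3, -10.9, -12.2], [-12.0, -10.5, -13.7], [-10.4, -10.4, -15.2], [-8.7, -10.2, -16.2], [-6.8, -10.2, -17.1]]
rot [0.0252, 0.1443, 0.0523] end [560. -20. 260.] err deg 0.01
n 7 travel [[-7.8, -4.7, 16.8], [-6.1, -4.7, 17.5], [-4.3, -4.7, 18.1], [-2.5, -4.6, 18.3], [-0.6, -4.7, 18.5], [1.2, -4.7, 18.5], [3.1, -4.7, 18.3]]
rot [-0.0, -0.0998, -0.0] end [515.4 -65.3 142.3] err deg 0.02
```

```bash
python3 - <<'E'
from plan import *
s=ctrl.read_state(); go(np.array([560,0,240.]),s['tool_rot'],4)
E
```

```text
n 4 travel [[-14.5, -16.5, -16.3], [-14.5, -16.5, -16.4], [-14.4, -16.5, -16.3], [-14.5, -16.4, -16.3]]
rot [0.0, 0.0, 0.0] end [560.  -0. 240.] err deg 0.0
```

Request:
apply_moves(travel=[[-14.5, -16.5, -16.3], [-14.5, -16.5, -16.3], [-14.5, -16.5, -16.3], [-14.5, -16.4, -16.3], [0, 0, 0], [0, 0, 0], [0, 0, 0]], delta_rot=[[0, 0, 0], [0, 0, 0], [0, 0, 0], [0, 0, 0], [0, 0, 0.18], [0, 0, 0.18], [0, 0, 0]], claw=[1, 1, 1, 1, 1, 1, 1])

```text
time_s: 14.5
position: [560.0, -0.5, 239.8]
tool_rot: [[0.291, 0.953, 0.08], [0.632, -0.13, -0.764], [-0.718, 0.273, -0.641]]
force: [0.4, -0.5, 0.3]
width: 87.9
```

```bash
python3 - <<'E'
from plan import *
s=st()
az=np.radians(76.0);c=np.array([np.cos(az),np.sin(az),0]); C=np.array([503.,-121.5,40])
Rt=tilt(az,-40,-1); g=C+5*c; T=g+18.7*Rt[:,2]; print(T,Rt.round(3).tolist())
P=T-100*Rt[:,2]; print(P)
print(R.from_matrix(s['tool_rot'].T@Rt).as_rotvec())
E
```

```text
t 14.5 p [ 5.600e+02 -5.000e-01  2.398e+02] j [-0.856  0.503  0.408  1.801  0.639  1.299 -1.033] F [ 0.4 -0.5  0.3] w 87.9
[[0.291, 0.953, 0.08], [0.632, -0.13, -0.764], [-0.718, 0.273, -0.641]]
[ 501.30167725 -128.31160049   25.67496891] [[-0.185, -0.97, -0.156], [-0.743, 0.242, -0.624], [0.643, 0.0, -0.766]]
[516.85211695 -65.94219343 102.27941323]
[ 0.19287002 -0.41365106  2.99302582]
```

```bash
python3 - <<'E'
from plan import *
s=st()
az=np.radians(76.0);c=np.array([np.cos(az),np.sin(az),0]); C=np.array([503.,-121.5,40])
Rt=tilt(az,-40,-1); g=C+5*c; T=g+18.7*Rt[:,2]
Rr=s['tool_rot']@R.from_rotvec([0,0,-.18*12]).as_matrix()
print(R.from_matrix(Rr.T@Rt).as_rotvec())
E
```

```text
t 14.5 p [ 5.600e+02 -5.000e-01  2.398e+02] j [-0.856  0.503  0.408  1.801  0.639  1.299 -1.033] F [ 0.4 -0.5  0.3] w 87.9
[[0.291, 0.953, 0.08], [0.632, -0.13, -0.764], [-0.718, 0.273, -0.641]]
[-0.31727553  0.01730898 -1.08816965]
```

Request:
apply_moves(travel=[[0, 0, 0], [0, 0, 0], [0, 0, 0], [0, 0, 0], [0, 0, 0], [0, 0, 0], [0, 0, 0], [0, 0, 0], [0, 0, 0], [0, 0, 0], [0, 0, 0], [0, 0, 0]], delta_rot=[[0, 0, -0.18], [0, 0, -0.18], [0, 0, -0.18], [0, 0, -0.18], [0, 0, -0.18], [0, 0, -0.18], [0, 0, -0.18], [0, 0, -0.18], [0, 0, -0.18], [0, 0, -0.18], [0, 0, -0.18], [0, 0, -0.18]], claw=[1, 1, 1, 1, 1, 1, 1, 1, 1, 1, 1, 1])

```text
time_s: 16.0
position: [560.2, -0.3, 239.8]
tool_rot: [[-0.952, -0.297, 0.08], [-0.25, 0.596, -0.763], [0.179, -0.746, -0.641]]
force: [0.2, -0.7, 0.8]
width: 88.0
```

```bash
python3 - <<'E'
from plan import *
s=st()
az=np.radians(76.0);c=np.array([np.cos(az),np.sin(az),0]); C=np.array([503.,-121.5,40])
Rt=tilt(az,-40,-1); g=C+5*c; T=g+18.7*Rt[:,2]
go(T-100*Rt[:,2],Rt,9)
E
```

```text
t 16.0 p [ 5.602e+02 -3.000e-01  2.398e+02] j [-0.59   0.48   0.045  1.782  0.759  1.408  1.026] F [ 0.2 -0.7  0.8] w 88.0
[[-0.952, -0.297, 0.08], [-0.25, 0.596, -0.763], [0.179, -0.746, -0.641]]
n 9 travel [[3.7, 8.5, 15.0], [2.6, 8.3, 15.3], [1.6, 8.0, 15.5], [0.7, 7.7, 15.9], [-0.3, 7.1, 16.1], [-1.1, 6.4, 16.3], [-1.8, 5.7, 16.6], [-2.5, 4.8, 16.7], [-3.1, 3.9, 16.9]]
rot [-0.0352, 0.0018, -0.1198] end [516.9 -65.9 102.3] err deg 0.01
```

Request:
apply_moves(travel=[[3.7, 8.5, 15], [2.6, 8.3, 15.3], [1.6, 8, 15.5], [0.7, 7.7, 15.9], [-0.3, 7.1, 16.1], [-1.1, 6.4, 16.3], [-1.8, 5.7, 16.6], [-2.5, 4.8, 16.7], [-3.1, 3.9, 16.9], [0, 0, 0], [0, 0, 0]], delta_rot=[[-0.0352, 0.0018, -0.12], [-0.0352, 0.0018, -0.12], [-0.0352, 0.0018, -0.12], [-0.0352, 0.0018, -0.12], [-0.0352, 0.0018, -0.12], [-0.0352, 0.0018, -0.12], [-0.0352, 0.0018, -0.12], [-0.0352, 0.0018, -0.12], [-0.0352, 0.0018, -0.12], [0, 0, 0], [0, 0, 0]], claw=[1, 1, 1, 1, 1, 1, 1, 1, 1, 1, 1])

```text
time_s: 17.38
position: [518.0, -64.5, 102.4]
tool_rot: [[-0.195, -0.969, -0.152], [-0.743, 0.247, -0.622], [0.64, -0.008, -0.768]]
force: [0.2, 1.1, -0.6]
width: 87.9
```

```bash
python3 - <<'E'
from plan import *; from station import cams; import cv2
from h import *
s=st(); d=cams.capture('wrist'); np.savez('wrist6.npz',p=s['position'],R=s['tool_rot'],**d); cv2.imwrite('pics/w8.png',d['image'][:,:,::-1])
w=wristcam(load('wrist6.npz')); r=fitb(w,'red',[503,-121.5,38.],1.33,rad=110); print(r[:4])
E
```

```text
t 17.38 p [518.  -64.5 102.4] j [-0.257  0.604 -0.128  1.837  0.661  1.246  2.117] F [ 0.2  1.1 -0.6] w 87.9
[[-0.195, -0.969, -0.152], [-0.743, 0.247, -0.622], [0.64, -0.008, -0.768]]
(array([ 501.47864165, -122.22414669]), np.float64(75.9475548737929), np.float64(679.6462898885045), np.int64(11702))
```

View pics/w8.png

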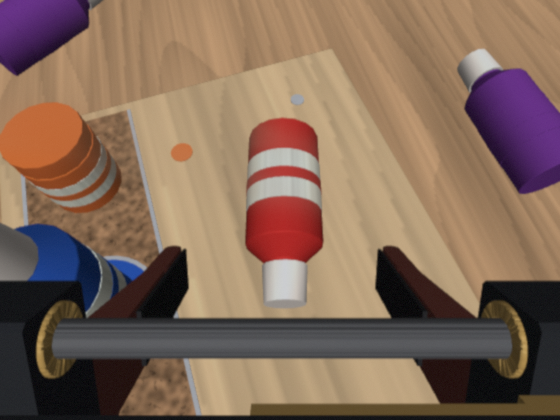

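```bash
python3 - <<'E'
from plan import *
s=st()
az=np.radians(76.0);c=np.array([np.cos(az),np.sin(az),0]); C=np.array([502.3,-121.8,40])
Rt=tilt(az,-40,-1); g=C+4.5*c-4*np.array([.97,-.242,0]); T=g+18.7*Rt[:,2]; print(T)
go(T,Rt,7)
E
```

```text
t 17.43 p [518.1 -64.2 102.6] j [-0.258  0.603 -0.128  1.837  0.661  1.246  2.117] F [-0.   0.3  0.8] w 87.8
[[-0.195, -0.969, -0.151], [-0.744, 0.246, -0.622], [0.64, -0.009, -0.769]]
[ 496.60071631 -128.12874835   25.67496891]
n 7 travel [[0.4, 0.8, 14.6], [0.3, 0.8, 14.6], [0.3, 0.8, 14.6], [0.4, 0.8, 14.6], [0.3, 0.8, 14.6], [0.3, 0.8, 14.5], [0.3, 0.8, 14.6]]
rot [-0.0005, 0.0006, -0.0013] end [ 496.6 -128.1   25.7] err deg 0.02
```

Request:
apply_moves(travel=[[0.4, 0.8, 14.6], [0.3, 0.8, 14.6], [0.3, 0.8, 14.6], [0.4, 0.8, 14.6], [0.3, 0.8, 14.6], [0.3, 0.8, 14.5], [0.3, 0.8, 14.6], [0, 0, 0], [0, 0, 0]], delta_rot=[[0, 0, -0.0013], [0, 0, -0.0013], [0, 0, -0.0013], [0, 0, -0.0013], [0, 0, -0.0013], [0, 0, -0.0013], [0, 0, -0.0013], [0, 0, 0], [0, 0, 0]], claw=[1, 1, 1, 1, 1, 1, 1, 1, 1])

```text
time_s: 18.55
position: [496.8, -128.0, 25.3]
tool_rot: [[-0.185, -0.971, -0.152], [-0.746, 0.239, -0.621], [0.64, -0.002, -0.769]]
force: [0.2, -0.2, 0.7]
width: 87.7
```

```bash
python3 - <<'E'
from plan import *; from station import cams; import cv2
s=st(); c=cams.capture('wrist'); cv2.imwrite('pics/w9.png',c['image'][:,:,::-1]); c=cams.capture('scene'); cv2.imwrite('pics/s9.png',cv2.resize(c['image'][150:300,160:360,::-1],None,fx=3.5,fy=3.5))
E
```

```text
t 18.55 p [ 496.8 -128.    25.3] j [-0.195  0.687 -0.083  1.946  0.764  1.053  2.056] F [ 0.2 -0.2  0.7] w 87.7
[[-0.185, -0.971, -0.152], [-0.746, 0.239, -0.621], [0.64, -0.002, -0.769]]
```

View pics/w9.png

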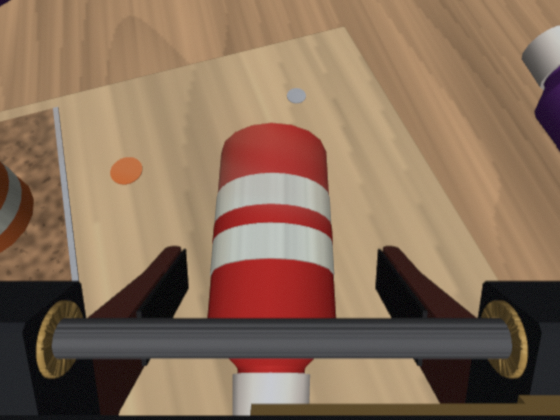

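View pics/s9.png

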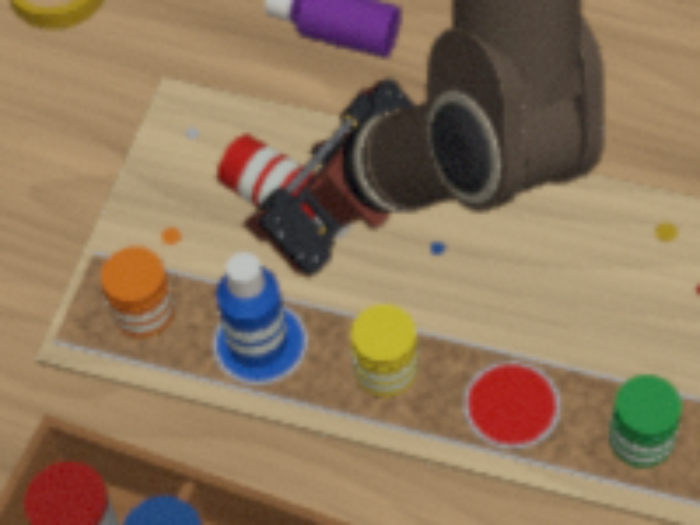

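The red bottle is between the jaws, slightly left as planned. Blue still stands clear.

Request:
apply_moves(travel=[[0, 0, 0], [0, 0, 0], [0, 0, 0], [0, 0, 0], [0, 0, 0], [0, 0, 0], [0, 0, 0]], delta_rot=[[0, 0, 0], [0, 0, 0], [0, 0, 0], [0, 0, 0], [0, 0, 0], [0, 0, 0], [0, 0, 0]], claw=[-1, -1, -1, -1, -1, -1, -1])

```text
time_s: 19.52
position: [497.0, -128.3, 25.5]
tool_rot: [[-0.185, -0.971, -0.151], [-0.746, 0.239, -0.622], [0.64, -0.002, -0.768]]
force: [2.5, -0.0, 2.9]
width: 51.3
```

```bash
python3 - <<'E'
from plan import *; from station import cams; import cv2
s=st(); c=cams.capture('wrist'); cv2.imwrite('pics/w10.png',c['image'][:,:,::-1])
az=np.radians(76);c=np.array([np.cos(az),np.sin(az),0]);Rt=s['tool_rot']
print('DC',Rt.T@(np.array([498.4,-120.8,38])-s['position']),'AX',Rt.T@c)
print('up',(Rt.T@[0,0,1]).round(3))
E
```

```text
t 19.52 p [ 497.  -128.3   25.5] j [-0.195  0.687 -0.082  1.946  0.765  1.053  2.055] F [ 2.5 -0.   2.9] w 51.3
[[-0.185, -0.971, -0.151], [-0.746, 0.239, -0.622], [0.64, -0.002, -0.768]]
DC [  2.17546991   0.36979088 -14.49233817] AX [-0.76846935 -0.00273529 -0.63988075]
up [ 0.64  -0.002 -0.768]
```

View pics/w10.png

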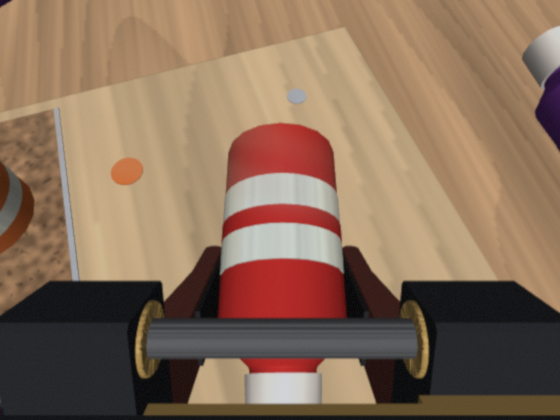

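Request:
apply_moves(travel=[[6.4, 0, -7.7], [12.8, 0, -15.4], [12.8, 0, -15.4], [12.8, 0, -15.4], [12.8, 0, -15.4], [12.8, 0, -15.4], [12.8, 0, -15.4], [12.8, 0, -15.4], [12.8, 0, -15.4], [12.8, 0, -15.4], [0, 0, 0]], delta_rot=[[0, 0, 0], [0, 0, 0], [0, 0, 0], [0, 0, 0], [0, 0, 0], [0, 0, 0], [0, 0, 0], [0, 0, 0], [0, 0, 0], [0, 0, 0], [0, 0, 0]], claw=[-1, -1, -1, -1, -1, -1, -1, -1, -1, -1, -1])

```text
time_s: 20.95
position: [497.0, -127.9, 217.0]
tool_rot: [[-0.187, -0.971, -0.15], [-0.746, 0.24, -0.621], [0.639, -0.004, -0.769]]
force: [0.2, 0.4, -3.4]
width: 51.5
```

```bash
sed -i 's/^DC=.*/DC=np.array([2.5,0.2,-14.5]); AX=np.array([-.768,0,-.640])/' plan.py; python3 - <<'E'
from plan import *
s=st(); print(center(s))
# final orientation like the blue one
Rf=tilt(np.radians(-84),50.2,-1); print(Rf.round(3).tolist(), Rf@AX)
Rm=s['tool_rot']@R.from_rotvec([0,0,.18*12]).as_matrix()
print(R.from_matrix(Rm.T@Rf).as_rotvec())
p1=np.array([520,0,215.]); P=np.linspace(s['position'],p1,9); Rc=R.from_matrix(s['tool_rot']); out=[];pc=P[0].copy()
for i in range(8):
    d=np.round(Rc.inv().apply(P[i+1]-pc),1); pc=pc+Rc.apply(d); out.append(d.tolist()); Rc=Rc*R.from_rotvec([0,0,.18])
print(out)
E
```

```text
t 20.95 p [ 497.  -127.9  217. ] j [-0.17   0.397 -0.112  1.85   0.65   1.349  2.319] F [ 0.2  0.4 -3.4] w 51.5
[[-0.187, -0.971, -0.15], [-0.746, 0.24, -0.621], [0.639, -0.004, -0.769]]
(array([ 498.48461939, -120.753471  ,  229.7800114 ]), array([0.23964502, 0.97056294, 0.00135537]))
[[-0.067, 0.995, 0.08], [0.637, 0.105, -0.764], [-0.768, 0.0, -0.64]] [-1.01607829e-05  9.66733913e-05  9.99711954e-01]
[-0.1314147  -0.27858963  0.72534637]
[[-12.6, 1.0, -10.2], [-12.3, 3.3, -10.1], [-11.4, 5.4, -10.2], [-10.3, 7.4, -10.2], [-8.8, 9.1, -10.2], [-7.0, 10.6, -10.1], [-5.1, 11.6, -10.2], [-2.8, 12.4, -10.2]]
```

Request:
apply_moves(travel=[[-12.6, 1, -10.2], [-12.3, 3.3, -10.1], [-11.4, 5.4, -10.2], [-10.3, 7.4, -10.2], [-8.8, 9.1, -10.2], [-7, 10.6, -10.1], [-5.1, 11.6, -10.2], [-2.8, 12.4, -10.2], [0, 0, 0], [0, 0, 0], [0, 0, 0], [0, 0, 0]], delta_rot=[[0, 0, 0.18], [0, 0, 0.18], [0, 0, 0.18], [0, 0, 0.18], [0, 0, 0.18], [0, 0, 0.18], [0, 0, 0.18], [0, 0, 0.18], [0, 0, 0.18], [0, 0, 0.18], [0, 0, 0.18], [0, 0, 0.18]], claw=[-1, -1, -1, -1, -1, -1, -1, -1, -1, -1, -1, -1])

```text
time_s: 22.45
position: [518.8, -0.0, 212.5]
tool_rot: [[-0.701, 0.697, -0.153], [0.616, 0.483, -0.622], [-0.36, -0.53, -0.768]]
force: [0.4, -0.6, -2.5]
width: 51.2
```

```bash
python3 - <<'E'
from plan import *
s=st(); print(center(s))
Rf=tilt(np.radians(-84),50.2,-1)
print(R.from_matrix(s['tool_rot'].T@Rf).as_rotvec())
go(np.array([617.3,126.5,195])-Rf@DC,Rf,9)
E
```

```text
t 22.45 p [518.8  -0.  212.5] j [-0.599  0.489  0.205  1.73   0.453  1.4    0.151] F [ 0.4 -0.6 -2.5] w 51.2
[[-0.701, 0.697, -0.153], [0.616, 0.483, -0.622], [-0.36, -0.53, -0.768]]
(array([519.45014668,  10.61382244, 222.65231819]), array([ 0.63613312, -0.07500304,  0.76755013]))
[-0.13525516 -0.27824495  0.72254873]
n 9 travel [[1.0, 15.3, -7.4], [2.1, 15.3, -7.3], [3.0, 15.1, -7.1], [4.0, 15.0, -7.0], [5.0, 14.8, -6.9], [6.0, 14.4, -6.9], [6.9, 14.0, -6.8], [7.8, 13.5, -6.9], [8.6, 12.9, -6.9]]
rot [-0.015, -0.0309, 0.0803] end [618.4 113.8 187.7] err deg 0.02
```

Request:
apply_moves(travel=[[1, 15.3, -7.4], [2.1, 15.3, -7.3], [3, 15.1, -7.1], [4, 15, -7], [5, 14.8, -6.9], [6, 14.4, -6.9], [6.9, 14, -6.8], [7.8, 13.5, -6.9], [8.6, 12.9, -6.9], [0, 0, 0], [0, 0, 0], [0, 0, 0]], delta_rot=[[-0.015, -0.0309, 0.0803], [-0.015, -0.0309, 0.0803], [-0.015, -0.0309, 0.0803], [-0.015, -0.0309, 0.0803], [-0.015, -0.0309, 0.0803], [-0.015, -0.0309, 0.0803], [-0.015, -0.0309, 0.0803], [-0.015, -0.0309, 0.0803], [-0.015, -0.0309, 0.0803], [0, 0, 0], [0, 0, 0], [0, 0, 0]], claw=[-1, -1, -1, -1, -1, -1, -1, -1, -1, -1, -1, -1])

```text
time_s: 23.95
position: [618.0, 113.1, 188.8]
tool_rot: [[-0.071, 0.994, 0.081], [0.638, 0.108, -0.763], [-0.767, -0.003, -0.642]]
force: [-0.3, 0.3, -3.3]
width: 51.1
```

```bash
python3 - <<'E'
from plan import *; from station import cams; import cv2
s=st(); c,a=center(s); print(c,a)
o=[]
for n in ['scene','side','wrist']:
    d=cams.capture(n); np.savez(f'{n}7.npz',p=s['position'],R=s['tool_rot'],**d); o.append(d['image'])
cv2.imwrite('pics/f11.png',np.hstack([cv2.resize(o[0][130:300,220:400],(420,400)),cv2.resize(o[1][90:290,210:390],(380,400))])[:,:,::-1]); cv2.imwrite('pics/w11.png',o[2][:,:,::-1])
E
```

```text
t 23.95 p [618.  113.1 188.8] j [-0.877  0.721  0.358  1.542  0.543  1.381 -0.679] F [-0.3  0.3 -3.3] w 51.1
[[-0.071, 0.994, 0.081], [0.638, 0.108, -0.763], [-0.767, -0.003, -0.642]]
[616.89847985 125.79468302 196.23118882] [ 0.00312141 -0.00156086  0.99970587]
```

View pics/f11.png

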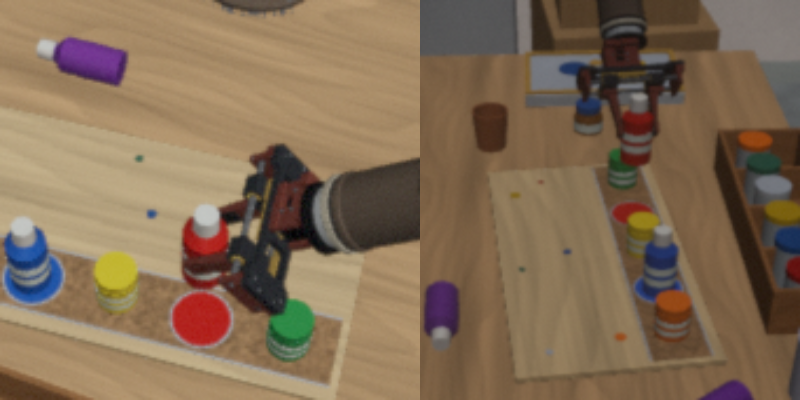

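View pics/w11.png

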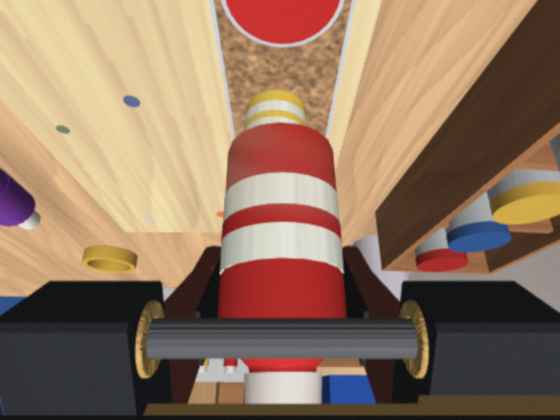

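```bash
python3 - <<'E'
from h import *
from plan import *
w=wristcam(load('wrist7.npz')); im=w['image']; m2,_=colmask(im,'red'); m2=m2.astype(np.uint8); m2[60:]=0; m2[:,:200]=0;m2[:,360:]=0
ys,xs=np.nonzero(m2);B=[]
for r in range(1,40):
    x=xs[ys==r]
    if len(x)>6: B+=[(x.min()-.5,r),(x.max()+.5,r)]
for cx in range(235,330,3):
    y=ys[xs==cx]
    if len(y): B.append((cx,y.max()+.5))
P=np.array([back(w,b,12.8)[:2] for b in B])
from scipy.optimize import least_squares
for rr in (36.6,38):
    r=least_squares(lambda q:np.hypot(P[:,0]-q[0],P[:,1]-q[1])-rr,[617,126],loss='soft_l1'); print(rr,r.x,np.abs(r.fun).mean())
s=st(); c,a=center(s); print(c,a)
Rf=tilt(np.radians(-84),50.2,-1)
go(np.array([617.0,126.,88])-Rf@DC,Rf,8)
E
```

```text
36.6 [615.60192912 126.30340879] 0.15041438687012312
38 [615.41015842 128.22152662] 0.4989145262028444
t 24.1 p [618.2 113.6 188.9] j [-0.877  0.721  0.357  1.542  0.543  1.381 -0.68 ] F [ 0.3  0.7 -2.7] w 51.5
[[-0.071, 0.994, 0.081], [0.638, 0.108, -0.762], [-0.767, -0.002, -0.642]]
[617.05537517 126.2863657  196.2433983 ] [ 0.00244843 -0.00197745  0.999707  ]
n 8 travel [[10.3, 0.0, 8.7], [10.4, 0.0, 8.7], [10.4, 0.0, 8.7], [10.3, 0.0, 8.7], [10.4, 0.0, 8.7], [10.3, 0.0, 8.7], [10.4, 0.0, 8.7], [10.4, 0.0, 8.7]]
rot [0.0001, -0.0003, 0.0005] end [618.1 113.3  80.6] err deg 0.02
```

Request:
apply_moves(travel=[[10.4, -0.1, 8.7], [10.4, -0.1, 8.7], [10.4, -0.1, 8.7], [10.4, -0.1, 8.7], [10.4, -0.1, 8.7], [10.4, -0.1, 8.7], [10.4, 0, 8.7], [10.4, 0, 8.7], [0, 0, 0], [0, 0, 0]], delta_rot=[[0, 0, 0], [0, 0, 0], [0, 0, 0], [0, 0, 0], [0, 0, 0], [0, 0, 0], [0, 0, 0], [0, 0, 0], [0, 0, 0], [0, 0, 0]], claw=[-1, -1, -1, -1, -1, -1, -1, -1, -1, -1])

```text
time_s: 25.35
position: [617.6, 114.1, 80.3]
tool_rot: [[-0.071, 0.994, 0.082], [0.637, 0.109, -0.763], [-0.767, -0.002, -0.641]]
force: [0.1, -0.1, -3.1]
width: 50.7
```

```bash
python3 - <<'E'
from plan import *; from station import cams; import cv2
s=st(); c,a=center(s); print(c,a)
o=[]
for n in ['scene','side']:
    d=cams.capture(n); o.append(d['image'])
cv2.imwrite('pics/f12.png',np.hstack([cv2.resize(o[0][170:300,240:380],(420,400),interpolation=2),cv2.resize(o[1][130:260,240:370],(380,400),interpolation=2)])[:,:,::-1])
s=st(); c,a=center(s); print(c,a)
E
```

```text
t 25.35 p [617.6 114.1  80.3] j [-0.866  0.861  0.336  1.578  0.53   1.241 -0.782] F [ 0.1 -0.1 -3.1] w 50.7
[[-0.071, 0.994, 0.082], [0.637, 0.109, -0.763], [-0.767, -0.002, -0.641]]
[616.46562758 126.78726054  87.65328082] [ 0.00204595 -0.00130023  0.99970902]
t 25.45 p [617.7 114.2  80.5] j [-0.866  0.86   0.337  1.578  0.53   1.241 -0.782] F [-0.6  0.1 -2.9] w 51.3
[[-0.071, 0.994, 0.082], [0.638, 0.109, -0.762], [-0.767, -0.001, -0.642]]
[616.55257326 126.90305648  87.91330688] [ 0.00161036 -0.00185019  0.99970895]
```

View pics/f12.png

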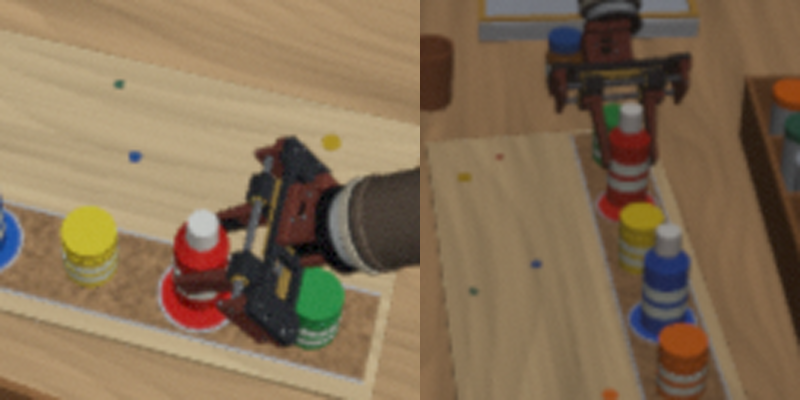

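Request:
apply_moves(travel=[[2.3, 0, 1.9], [2.3, 0, 1.9], [2.3, 0, 1.9], [1.2, 0, 1], [0, 0, 0], [0, 0, 0]], delta_rot=[[0, 0, 0], [0, 0, 0], [0, 0, 0], [0, 0, 0], [0, 0, 0], [0, 0, 0]], claw=[-1, -1, -1, -1, -1, -1])

```text
time_s: 26.2
position: [617.4, 114.2, 69.5]
tool_rot: [[-0.071, 0.994, 0.082], [0.637, 0.109, -0.763], [-0.767, -0.002, -0.641]]
force: [0.4, 0.0, -3.5]
width: 51.1
```

Request:
apply_moves(travel=[[0.8, 0, 0.6], [0, 0, 0]], delta_rot=[[0, 0, 0], [0, 0, 0]], claw=[-1, -1])

```text
time_s: 26.45
position: [617.3, 114.3, 68.4]
tool_rot: [[-0.071, 0.994, 0.082], [0.638, 0.109, -0.763], [-0.767, -0.002, -0.642]]
force: [0.9, 0.5, -2.6]
width: 50.7
```

Request:
apply_moves(travel=[[0.6, 0, 0.5], [0, 0, 0]], delta_rot=[[0, 0, 0], [0, 0, 0]], claw=[-1, -1])

```text
time_s: 26.7
position: [617.3, 114.3, 67.6]
tool_rot: [[-0.071, 0.994, 0.082], [0.637, 0.109, -0.763], [-0.767, -0.002, -0.641]]
force: [-0.2, 0.1, -2.9]
width: 51.3
```

Center is at about 75 mm. I'll go on in half-millimetre steps until the force changes.

Request:
apply_moves(travel=[[0.5, 0, 0.4], [0, 0, 0]], delta_rot=[[0, 0, 0], [0, 0, 0]], claw=[-1, -1])

```text
time_s: 26.95
position: [617.3, 114.3, 67.0]
tool_rot: [[-0.071, 0.994, 0.082], [0.638, 0.109, -0.763], [-0.767, -0.002, -0.642]]
force: [0.6, 0.6, -3.3]
width: 51.2
```

Request:
apply_moves(travel=[[0.4, 0, 0.3], [0, 0, 0]], delta_rot=[[0, 0, 0], [0, 0, 0]], claw=[-1, -1])

```text
time_s: 27.2
position: [617.3, 114.3, 66.9]
tool_rot: [[-0.071, 0.994, 0.082], [0.637, 0.108, -0.763], [-0.767, -0.002, -0.641]]
force: [-1.6, 1.1, 0.9]
width: 50.9
```

Contact: the vertical force rose by about 4 N and the descent stopped. I'll release and retreat.

Request:
apply_moves(travel=[[0, 0, 0], [0, 0, 0], [0, 0, 0], [0, 0, 0], [0, 0, -5], [0, 0, -15], [0, 0, -25], [0, 0, -30], [0, 0, -30], [0, 0, -30], [0, 0, 0]], delta_rot=[[0, 0, 0], [0, 0, 0], [0, 0, 0], [0, 0, 0], [0, 0, 0], [0, 0, 0], [0, 0, 0], [0, 0, 0], [0, 0, 0], [0, 0, 0], [0, 0, 0]], claw=[0.7, 1, 1, 1, 1, 1, 1, 1, 1, 1, 1])

```text
time_s: 28.58
position: [606.5, 220.7, 154.3]
tool_rot: [[-0.072, 0.994, 0.086], [0.64, 0.112, -0.76], [-0.765, 0.0, -0.644]]
force: [-0.1, 0.2, -0.3]
width: 87.6
```

Request:
apply_moves(travel=[[-15, 0, -30], [-20, 0, -35], [-20, 0, -35], [0, 0, 0], [0, 0, 0]], delta_rot=[[0, 0, 0], [0, 0, 0], [0, 0, 0], [0, 0, 0], [0, 0, 0]], claw=[1, 1, 1, 1, 1])

```text
time_s: 29.2
position: [601.8, 257.4, 258.4]
tool_rot: [[-0.072, 0.994, 0.08], [0.637, 0.108, -0.764], [-0.768, -0.004, -0.641]]
force: [0.3, -0.7, -0.8]
width: 87.7
```

```bash
python3 - <<'E'
from plan import *; from station import cams; import cv2
from h import *
s=st(); 
o=[]
for n in ['scene','side','wrist']:
    d=cams.capture(n); o.append(d['image']); np.savez(f'{n}8.npz',p=s['position'],R=s['tool_rot'],**d)
cv2.imwrite('pics/f13.png',cv2.resize(o[0][150:310,160:390],None,fx=3.4,fy=3.4,interpolation=2)[:,:,::-1]); cv2.imwrite('pics/s13.png',cv2.resize(o[1][130:290,220:380],None,fx=3.6,fy=3.6,interpolation=2)[:,:,::-1])
c=load('scene8.npz'); print('blue',fitup(c,'blue',[638,-94.5,638.3,-94])); print('red',fitup(c,'red',[616.5,126.5,617,126.5]))
a=load('scene0.npz')
for nm,px in dict(yellow=(269,242),green=(345,264),orange=(198,229)).items():
    h=lambda i:cv2.cvtColor(i['image'],cv2.COLOR_RGB2HSV)
    H=int(h(a)[px[1],px[0],0]); r=[]
    for i in (a,c):
        q=h(i).astype(int); m=(abs(q[...,0]-H)<7)&(q[...,1]>140)&(q[...,2]>70); mm=np.zeros_like(m); mm[px[1]-18:px[1]+25,px[0]-16:px[0]+17]=m[px[1]-18:px[1]+25,px[0]-16:px[0]+17]
        n,l,st_,ce=cv2.connectedComponentsWithStats(mm.astype(np.uint8)); k=l[px[1],px[0]]; r.append((ce[k].round(2),st_[k,4]))
    print(nm,r)
E
```

```text
t 29.2 p [601.8 257.4 258.4] j [-0.989  0.774  0.33   1.249  0.473  1.676 -0.657] F [ 0.3 -0.7 -0.8] w 87.7
[[-0.072, 0.994, 0.08], [0.637, 0.108, -0.764], [-0.768, -0.004, -0.641]]
blue (array([637.31622399, -95.83475264]), array([ 1.60211114, -0.5031549 ]), np.float64(41.86712802768166))
red (array([622.77524312, 125.70354087]), array([-5.62938339, -0.19100001]), np.float64(27.251503267973852))
yellow [(array([269.11, 246.51]), np.int32(302)), (array([269.06, 246.54]), np.int32(304))]
green [(array([344.41, 266.84]), np.int32(274)), (array([344.42, 266.86]), np.int32(272))]
orange [(array([197.85, 229.83]), np.int32(296)), (array([197.89, 229.83]), np.int32(295))]
```

View pics/f13.png

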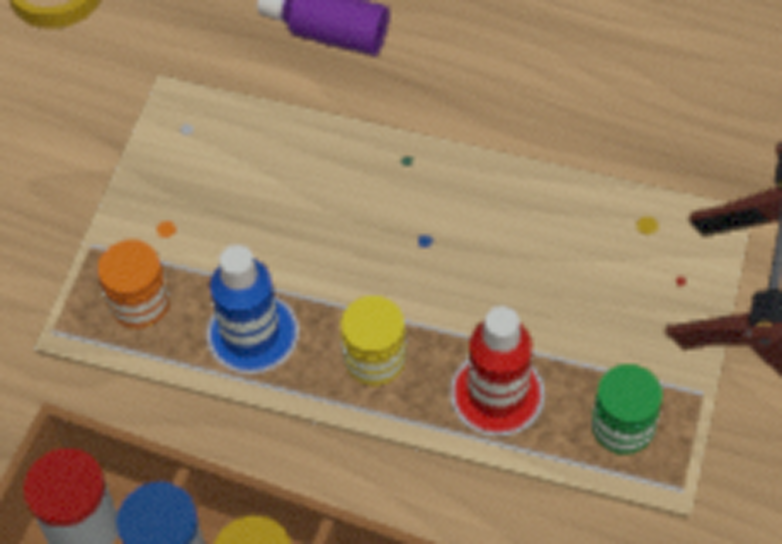

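View pics/s13.png

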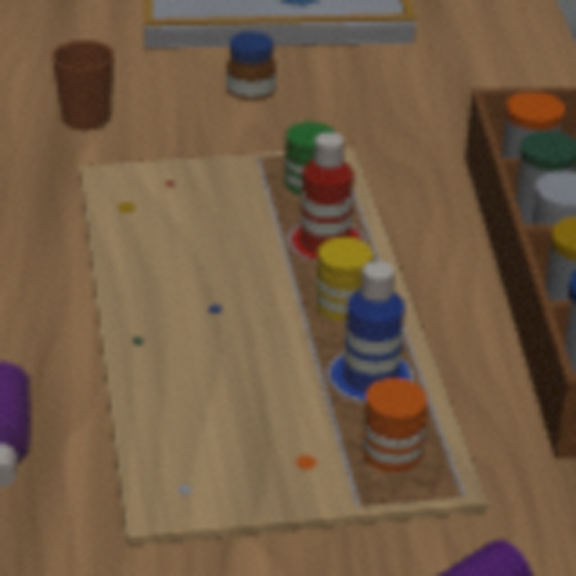

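The red fit's 5.6° tilt trades off against x, because the spot mask hides the base. I'll refit with the tilt fixed at zero and overlay the result.

```bash
python3 - <<'E'
from h import *
c=load('scene8.npz'); im=c['image'][:,:,::-1].copy(); im=cv2.resize(im,None,fx=4,fy=4,interpolation=2)
K=c['intrinsics'].copy()
for col,g,sp in (('blue',(637.5,-95),(637.5,-95)),('red',(616.5,126.8),(616.5,126.3))):
    # cap centroid: white blob at the top
    q=proj(c,[g[0],g[1],126.])[0]; h=cv2.cvtColor(c['image'],cv2.COLOR_RGB2HSV).astype(int); m=(h[...,1]<60)&(h[...,2]>110); mm=np.zeros_like(m); r=slice(int(q[1])-8,int(q[1])+8),slice(int(q[0])-8,int(q[0])+8); mm[r]=m[r]
    ys,xs=np.nonzero(mm); u=(xs.mean(),ys.mean()); P=bottle([g[0],g[1],74.5],[0,0,1]); hull=cv2.convexHull(proj(c,np.vstack(P[2:])).astype(np.float32)); M=cv2.moments(hull); print(col,'cap px',u,'model',(M['m10']/M['m00'],M['m01']/M['m00']))
    print('  cap at',back(c,u,124.).round(1),'model same px',back(c,(M['m10']/M['m00'],M['m01']/M['m00']),124.).round(1))
    for ring in (P[0],P[1],P[3]): cv2.polylines(im,[((proj(c,ring)+.5)*4).astype(np.int32)],True,(0,255,0),1)
    cv2.polylines(im,[((proj(c,np.c_[sp[0]+40*np.cos(t),sp[1]+40*np.sin(t),0*t+12.8])+.5)*4).astype(np.int32)],True,(0,255,255),1)
cv2.imwrite('pics/ov.png',im[840:1140,840:1400])
E
```

```text
blue cap px (np.float64(229.07751937984497), np.float64(227.88372093023256)) model (229.91646991734095, 227.61711696432127)
  cap at [638.8 -97.1 124. ] model same px [637.2 -95.2 124. ]
red cap px (np.float64(307.218487394958), np.float64(245.8403361344538)) model (307.68753395691215, 246.22250164512886)
  cap at [615.5 125.1 124. ] model same px [616.2 126.7 124. ]
```

View pics/ov.png

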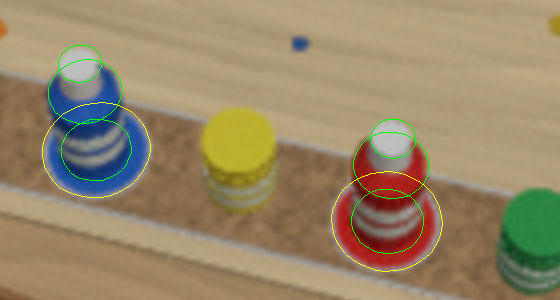

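The overlays match: both caps lie within about 2 to 3 mm of the upright model, the spot rings coincide, and the pots' pixel centroids are unchanged. The gripper is clear, so I'm handing the job in.

```bash
python3 - <<'E'
from plan import *; from station import order
st(); print(order.job_done())
E
```

```text
t 29.35 p [601.7 257.5 258.1] j [-0.989  0.775  0.329  1.249  0.473  1.677 -0.657] F [-0.  -0.1 -0.4] w 88.0
[[-0.072, 0.994, 0.08], [0.636, 0.108, -0.764], [-0.768, -0.004, -0.64]]
the job is handed in; nothing more can be done
None
```

Both bottles now stand cap up on the spots of their own colour, and the job was handed in at 29.4 s. For each one I gripped the body with the tool leaning 40° and lifted it. I turned the blue one upright about the jaw axis and the red one by a half turn of the tool. I lowered each in sub-millimetre steps until the wrist force changed by about 4 to 8 N, then released it and backed away.

**Checks that agreed:**
- **Bottles:** upright models drawn over the last scene picture match both bottles. Their caps lie within about 3 mm of where the models put them, and the bottles look centred on their spots to about 3 mm.
- **Pots:** the centres of the yellow, green and orange pots moved by less than 0.1 pixel between the first and last scene pictures.
- **Cup and jars:** the cup and the amber jar look undisturbed in the last side view. I did not compare the tape and the green jar with their starting positions.
- **Gripper:** it ended open and about 180 mm from the red bottle, touching nothing.

**Checks that disagreed:**
- **Red tilt:** a free-tilt fit of the red bottle gave a 5.6° tilt with x shifted by 6 mm. The spot mask hid its base, so tilt and position trade off in that fit. The cap check above assumes the bottle is upright and does not measure tilt, but the side view shows nothing leaning.
- **Blue position:** the side-view fit of the blue bottle, partly hidden by the orange pot, put it about 4 mm further along y than the scene camera did. That is still well inside the 16 mm limit.

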